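# Meter one dowel roller from the nosed tin

### The arm

A 7-joint arm with a two-finger parallel gripper is mounted at the origin on the work surface. World frame = base frame: x ahead of the robot, y to its left, z up, the work surface at z = 0. Lengths are in m, angles in rad, forces in N, time in s.
With the tool pointing down it reaches from about 0.4 to 0.875 m from the base axis. Payload 19.3 kg.
Tool frame: the origin (TCP) lies midway between the tips of the shut fingers; the grasp point (between the pads) lies 19 mm behind it; z points along the fingers, y is the direction in which the jaws open and shut (so a half turn about z gives the same grasp; the last joint's range is limited). The gripper opens to 85 mm and grips with 20 to 120 N. Pads are 22 mm wide; open, the fingers measure 114 mm over their backs; the gripper's body (76 mm by 85 mm) begins 54 mm behind the grasp point. The pads swing forward as they close: fully open they stand 13 mm farther back than shut.
Start: joints at [-1.405, 0.521, -0.036, 1.599, 0.021, 1.021, -0.113], TCP at [0.146, 0.608, 0.231] pointing down, gripper open.
Joint ranges: [-2.91, 2.91], [-0.3, 2.13], [-1.5, 1.42], [0.17, 2.43], [-1.26, 4.41], [0.16, 1.93], [-2.52, 2.52]. Speed limits (rad/s): [1.89, 1.89, 2.39, 2.39, 3.01, 3.01, 3.01].

### API

Orientations are given as [roll, pitch, yaw] about the fixed x, y, z axes, in that order (R = Rz(yaw) Ry(pitch) Rx(roll)).
In Python, from workcell import bot gives the robot as it stands.
- The arm moves only by the tool servo_tool, never from a script. Its argument "plan" is a list of rows, each a list of 5 numbers: the shift along the world's x, y, z in mm, then the turn about the world's z in rad, then the gripper's target within -1 to 1 (shut at 1, half-way at 0, fully open at -1). In form: [[tx, ty, tz, yaw, jaw], ...]. A call has exactly 10 rows; each row is the pose to reach, as a shift and turn from the pose commanded when the call began; what a row does not reach only later rows make up. A row lasts 1/12 s, in which the tool goes at most 41.7 mm and 7.16 degrees, less where a joint would pass 70% of its speed; a pose out of reach is approached as far as the arm can. A call with a gripper value outside its range is refused whole. The fingers move at their own pace and stop on an object; "squeeze" is the grip in N (left out, the last holds). Time passes only in rows, so rows that repeat a pose let the fingers close, or fill a call up. It gives the time, the measured TCP pose, the force and the opening at its end, in the units of the state.
- bot.observe(): the state, without advancing time (a new reading comes with each control period).
- bot.grab_frame(name): name is "scene" or "top" or "wrist"; returns the picture (400x640x3 uint8, blue, green, red); there is no depth.
- bot.calibration(name): a dict with "fx", "fy", "cx", "cy" (pixels), "k1" (the pictures are not rectified: a ray, as slopes to the right and down, at radius r is drawn at 1 + k1 r^2 times it, then the intrinsics apply), "T" (4x4, takes a point from camera to world coordinates). Camera axes: x right, y down, z forward; pixel columns grow to the right and rows downward; lengths in m; the calibration is good to about 2 mm. A picture is of the moment at which its call begins: read the wrist's pose just before it. calibration takes no time and is no camera call; for the wrist camera it gives the pose at the moment of the call.
- bot.job_done(): hands the job in, once; it reports no verdict.
The state is a dict: "clock": time; "qpos": joint angles; "qd": joint speeds; "joint_efforts": joint torques, N m; "position": TCP position; "tool_rot": TCP orientation; "force": force on the tool from outside, world axes, zero at the start; "moment": the same for the moment, N m; "grip_width": finger opening in m.
Only numpy, scipy, OpenCV 4.12 (cv2) and the standard library are available. Lean on these libraries where they do the work, as an engineer would, in place of code of your own. Each camera call takes 0.05 s, during which the arm holds its last target.

### The job

Pick up the open tin with the sloped pouring nose, carry it close above the empty rectangular tray, and tip it nose-down slowly until the roller in its front bay rolls out into the tray; hold the tin still at that angle for a second, so that the spare roller stays behind the divider in the rear bay. Then set the tin back upright on the bench where it stood, and let go.

Things in the scene. Friction and masses are not known exactly. Their poses are not given: they have to be found in the camera images.
- tin_mid (a point): Grip point of the loose open grey metal tin with a sloped nose, 240 to 390 g empty: on its mid-plane, 28 mm above its underside. x: nose to rear; z up. Tin 104 long (x), 42 wide (y), 48 high; pinch its flat long sides across y. Pouring lip at x -51, z -8 mm; rear wall ends at x +53. The floor rises at 25 degrees over the last 36 mm to the lip. Divider at x +18, between front and rear bay.
- roller_front_center (a point): Centre of the loose steel roller in the tin's front bay: a cylinder 22 mm in diameter, 33 mm long (own x), lying across the tin, 98 g. When the tin is tipped nose-down (its top leaning towards its -x), it rolls out over the lip at about 28 to 36 degrees; the load on the wrist then drops by 1 N.
- roller_rear_center (a point): Centre of the identical steel roller in the tin's rear bay, behind the divider: the spare, which must stay in the tin. It stays behind the divider up to a tilt of about 75 degrees.
- tray: Shallow empty rectangular steel tray, fixed to the bench, 180 mm long (own x), 140 mm wide (own y), walls 3 mm thick and 30 mm high, floor 3 mm thick. Origin at the centre of its underside, on the bench; z up.

How it is judged:
On the way:
1. the front roller has rolled out into the tray while the tin is held still, tipped 17 to 75 degrees, with the spare roller still in it (x of roller_front_center in the frame of tray between -0.09 and 0.09 m and y of roller_front_center in the frame of tray between -0.07 and 0.07 m and height (world z) of roller_front_center below 0.03 m and angle between tin_mid's own z axis and vertical between 0.3 and 1.31 rad and angular speed of tin below 0.3 rad/s and distance between roller_rear_center and tin_mid below 0.055 m), for 0.4 s.
At the end, for the whole second after the job is handed in: The front roller lies in the tray, the spare roller is still in the tin's rear bay, and the tin stands upright (within 7 degrees) and still on the bench within 50 mm of where it started, released (x of roller_front_center in the frame of tray between -0.09 and 0.09 m and y of roller_front_center in the frame of tray between -0.07 and 0.07 m and height (world z) of roller_front_center below 0.03 m and x of roller_rear_center in the frame of tin_mid between 0.019 and 0.052 m and z of roller_rear_center in the frame of tin_mid below 0.01 m and distance between roller_rear_center and tin_mid below 0.055 m and distance of tin_mid from where it was at the start of the episode below 0.05 m and angle between tin_mid's own z axis and vertical below 0.12 rad and linear speed of tin below 0.03 m/s and height (world z) of tin_mid below 0.036 m); the robot touches nothing.
It fails at once if the spare roller leaves the tin (distance between roller_rear_center and tin_mid above 0.075 m).
It fails at once if the tin is tipped with a jerk (faster than about 140 degrees a second) while the front roller is still in it (angle between tin_mid's own z axis and vertical above 0.26 rad and angular speed of tin above 2.5 rad/s and distance between roller_front_center and tin_mid below 0.05 m).
It fails at once if the roller is dropped from high above the tray (it falls faster than 1.8 m/s, some 16 cm) (linear speed of roller_front above 1.8 m/s).
It also fails if it takes over 72 s, if anything falls off the work surface, if the arm or the gripper's body presses on something with over 40 N, if the wrist force passes 120 N, or if a joint passes its speed limit or range.

## Working session

There is one attempt and no reset: what is moved stays moved. The work goes in short steps, Python scripts to look and compute and a tool call to move; the robot and the scene stay as the last step left them, time stands still between calls to the robot, and variables do not carry over. Pictures are saved under pics/ and viewed, and the job is handed in when it is done.

Besides the shell and the picture viewer there is one more tool, called after "Request:" as name(argument=value, ...) on one line, values as JSON. servo_tool: Moves the arm, as the interface text tells. Its arguments: {"type":"object","properties":{"plan":{"type":"array","items":{"type":"array","items":{"type":"number"}}},"squeeze":{"type":"number"}},"required":["plan"]}

```bash
ls; mkdir -p pics; python3 - <<'E'
from workcell import bot
import cv2
s=bot.observe();print({k:(v if isinstance(v,float) else [round(float(a),3) for a in __import__('numpy').ravel(v)]) for k,v in s.items()})
for n in ["scene","top","wrist"]:
    c=bot.calibration(n);print(n,c)
    cv2.imwrite(f"pics/{n}0.png",bot.grab_frame(n))
E
```

```text
pics
{'clock': 0.0, 'qpos': [-1.405, 0.522, -0.036, 1.6, 0.021, 1.021, -0.113], 'qd': [-0.002, -0.0, 0.0, -0.001, -0.001, 0.002, -0.001], 'joint_efforts': [-0.001, -92.711, 1.979, -36.993, 0.018, 0.008, 0.0], 'position': [0.146, 0.607, 0.231], 'tool_rot': [-3.14, 0.0, 2.906], 'force': [0.89, 0.303, 0.149], 'moment': [0.024, -0.014, -0.015], 'grip_width': 0.08530838554057289}
scene {'fx': 360.86839669393936, 'fy': 360.86839669393936, 'cx': 317.2000201884546, 'cy': 191.91483168283963, 'k1': -0.030547324425604237, 'T': array([[-0.48230537,  0.49401715, -0.72341453,  1.12663543],
       [ 0.87589076,  0.25873019, -0.4072764 ,  0.33817281],
       [-0.01403235, -0.8300637 , -0.55749202,  0.51551443],
       [ 0.        ,  0.        ,  0.        ,  1.        ]])}
top {'fx': 460.80576860979687, 'fy': 460.80576860979687, 'cx': 324.23245342605924, 'cy': 205.36746967076223, 'k1': 0.00908490714084979, 'T': array([[ 0.02556547, -0.99254829,  0.11913987,  0.44106057],
       [-0.99923448, -0.02890236, -0.02636472,  0.00194595],
       [ 0.02961168, -0.11837464, -0.99252738,  0.87946888],
       [ 0.        ,  0.        ,  0.        ,  1.        ]])}
wrist {'fx': 288.89219334066127, 'fy': 288.89219334066127, 'cx': 314.9303946267325, 'cy': 199.00280966774824, 'k1': 0.00783014719970582, 'T': array([[ 2.34333446e-01,  9.19677740e-01,  3.15088386e-01,
         6.48852691e-02],
       [ 9.72156065e-01, -2.21899917e-01, -7.53193980e-02,
         6.27199045e-01],
       [ 6.48513033e-04,  3.23964940e-01, -9.46068865e-01,
         3.74958068e-01],
       [ 0.00000000e+00,  0.00000000e+00,  0.00000000e+00,
         1.00000000e+00]])}
```

View pics/top0.png

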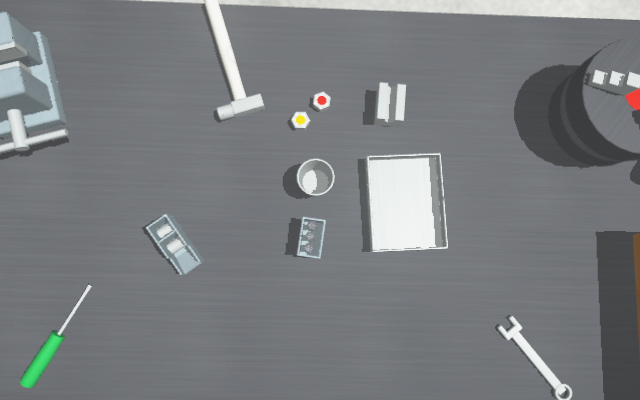

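View pics/scene0.png

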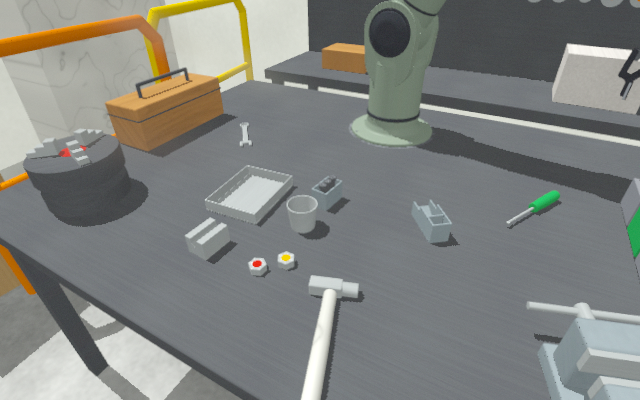

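View pics/wrist0.png

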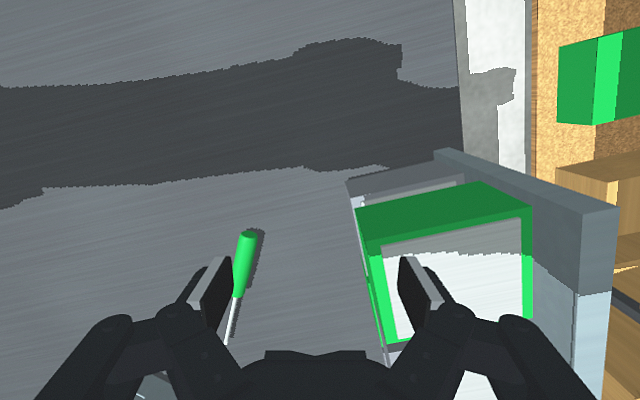

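```bash
python3 - <<'E'
import cv2,numpy as np
a=cv2.imread("pics/top0.png")[200:290,130:220];a=cv2.resize(a,None,fx=6,fy=6,interpolation=cv2.INTER_CUBIC)
cv2.imwrite("pics/topz.png",a)
b=cv2.imread("pics/scene0.png")[190:250,390:470];b=cv2.resize(b,None,fx=7,fy=7,interpolation=cv2.INTER_CUBIC)
cv2.imwrite("pics/scz.png",b)
E
```

```text
(no output)
```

View pics/topz.png

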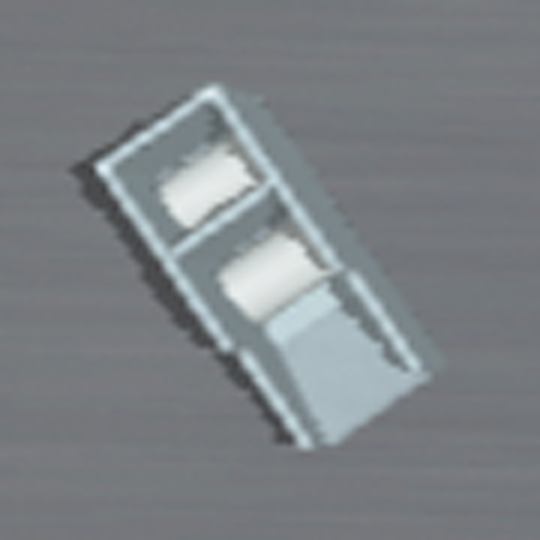

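View pics/scz.png

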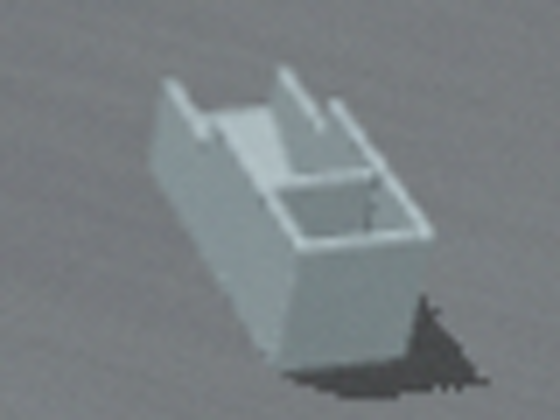

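```bash
cat > h.py <<'E'
import numpy as np,cv2
from workcell import bot
def ray(n,uv,c=None):
    c=c or bot.calibration(n); K=np.array([[c['fx'],0,c['cx']],[0,c['fy'],c['cy']],[0,0,1.]])
    p=cv2.undistortPoints(np.array([[uv]],float),K,np.array([c['k1'],0,0,0]))[0,0]
    T=np.array(c['T']);return T[:3,3],T[:3,:3]@np.array([p[0],p[1],1])
def onz(n,uv,z,c=None):
    o,d=ray(n,uv,c);return o+d*(z-o[2])/d[2]
def proj(n,P,c=None):
    c=c or bot.calibration(n);T=np.array(c['T']);q=T[:3,:3].T@(np.array(P)-T[:3,3]);x,y=q[:2]/q[2];f=1+c['k1']*(x*x+y*y)
    return c['fx']*x*f+c['cx'],c['fy']*y*f+c['cy']
E
python3 - <<'E'
from h import *
np.set_printoptions(precision=4,suppress=True)
z=lambda u,v:(130+(u+.5)/6-.5,200+(v+.5)/6-.5)
A=onz("top",z(213,90),.048);B=onz("top",z(103,168),.048)
A2=onz("top",z(335,270),.048);B2=onz("top",z(225,348),.048)
D=onz("top",z(425,375),.038);E=onz("top",z(305,445),.038)
print(A,B,A2,B2,D,E,np.linalg.norm(A-B))
for a,b in((A,A2),(B,B2)):
    v=b-a;print("len",np.linalg.norm(v),"nosedir",np.degrees(np.arctan2(v[1],v[0])))
v=A-B;print("rear",np.degrees(np.arctan2(v[1],v[0])))
# scene: rear top corners
zs=lambda u,v:(390+(u+.5)/7-.5,190+(v+.5)/7-.5)
print("scene rear corners",onz("scene",zs(303,246),.048),onz("scene",zs(430,236),.048),"bottom",onz("scene",zs(280,366),0))
# tray corners rim z=.03
for uv in((368,156),(440,154),(447,248),(371,251)): print("tray",onz("top",uv,.03))
for uv in((208,196),(247,168),(293,181),(250,218)): print("tray sc",onz("scene",uv,.03))
for nm,uv in (("cup",(315,177)),("box",(312,238)),("block",(391,103)),("chuck",(600,100))): print(nm,onz("top",uv,.04))
E
```

```text
[0.5159 0.2648 0.048 ] [0.4917 0.2956 0.048 ] [0.4633 0.2255 0.048 ] [0.4395 0.2562 0.048 ] [0.4329 0.1995 0.038 ] [0.4114 0.2338 0.038 ] 0.039143480943622244
len 0.06571562361548826 nosedir -143.20108818330868
len 0.06540064307028197 nosedir -142.99154919483553
rear -51.825211052560924
scene rear corners [0.5156 0.2634 0.048 ] [0.4937 0.2951 0.048 ] bottom [0.5134 0.2639 0.    ]
tray [ 0.6392 -0.1008  0.03  ]
tray [ 0.6474 -0.2375  0.03  ]
tray [ 0.4702 -0.2498  0.03  ]
tray [ 0.461  -0.1089  0.03  ]
tray sc [ 0.6335 -0.2401  0.03  ]
tray sc [ 0.4832 -0.24    0.03  ]
tray sc [ 0.4816 -0.0947  0.03  ]
tray sc [ 0.6547 -0.0975  0.03  ]
cup [ 0.5941 -0.0019  0.04  ]
box [0.4814 0.0004 0.04  ]
block [ 0.7406 -0.1417  0.04  ]
chuck [ 0.7603 -0.5432  0.04  ]
```

```bash
python3 - <<'E'
import cv2,numpy as np
a=cv2.imread("pics/top0.png")[145:260,355:455];a=cv2.resize(a,None,fx=5,fy=5,interpolation=cv2.INTER_CUBIC)
b=cv2.imread("pics/scene0.png")[160:228,200:300];b=cv2.resize(b,None,fx=5,fy=5,interpolation=cv2.INTER_CUBIC)
cv2.imwrite("pics/trz.png",a);cv2.imwrite("pics/trs.png",b)
E
```

```text
(no output)
```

View pics/trz.png

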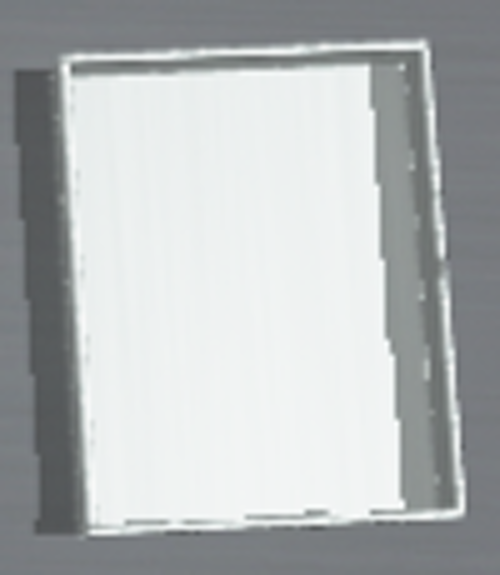

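View pics/trs.png

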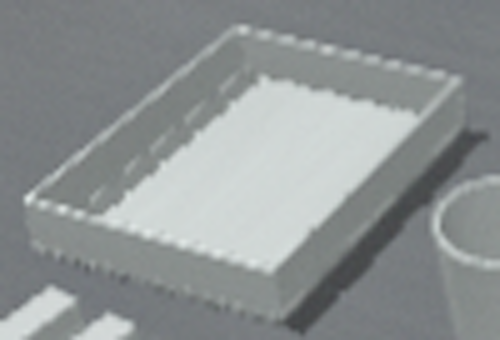

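```bash
python3 - <<'E'
from h import *
np.set_printoptions(precision=4,suppress=True)
for n,o,L in(("top",(355,145),((62,55),(428,42),(464,516),(88,533))),("scene",(200,160),((463,76),(275,270),(28,200),(238,27)))):
    P=np.array([onz(n,(o[0]+(u+.5)/5-.5,o[1]+(v+.5)/5-.5),.03) for u,v in L]);print(n,P,P.mean(0))
    for i in range(4):
        d=P[(i+1)%4]-P[i];print(np.linalg.norm(d),np.degrees(np.arctan2(d[1],d[0])))
# cup/box extents
for uv in((297,178),(315,160),(334,178),(315,196)):print("cup",onz("top",uv,.05))
for uv in((303,217),(325,219),(320,258),(297,254)):print("box",onz("top",uv,.04))
E
```

```text
top [[ 0.6399 -0.0989  0.03  ]
 [ 0.6494 -0.2379  0.03  ]
 [ 0.4706 -0.2506  0.03  ]
 [ 0.4607 -0.1111  0.03  ]] [ 0.5551 -0.1746  0.03  ]
0.13937416622028947 -86.09607214121588
0.1792158619744864 -175.96099303883318
0.13981688833165473 94.08427831624128
0.1796554671709304 3.8977041306284796
scene [[ 0.4568 -0.1127  0.03  ]
 [ 0.6371 -0.0982  0.03  ]
 [ 0.648  -0.2354  0.03  ]
 [ 0.4698 -0.2498  0.03  ]] [ 0.553 -0.174  0.03 ]
0.1808786925756564 4.582158586988657
0.1375968987167399 -85.45978488441212
0.17878116351774448 -175.3965116425154
0.13767789872225905 95.41317789821699
cup [0.5894 0.0308 0.05  ]
cup [ 0.6239 -0.001   0.05  ]
cup [ 0.5915 -0.0367  0.05  ]
cup [ 0.5573 -0.0029  0.05  ]
box [0.5193 0.0179 0.04  ]
box [ 0.5168 -0.0224  0.04  ]
box [ 0.4457 -0.0151  0.04  ]
box [0.4518 0.0267 0.04  ]
```

Request:
servo_tool(plan=[[16, -18, 0, -0.11, -1], [32, -36, 0, -0.22, -1], [48, -54, 0, -0.33, -1], [64, -72, 0, -0.44, -1], [80, -90, 0, -0.55, -1], [96, -108, 0, -0.66, -1], [112, -126, 0, -0.77, -1], [128, -144, 0, -0.88, -1], [144, -162, 0, -0.99, -1], [160, -180, 0, -1.1, -1]], squeeze=40)

```text
clock: 0.98
position: [0.3066, 0.4267, 0.2312]
tool_rot: [-3.141, 0.0, 1.8]
force: [-0.1, 0.6, -0.5]
grip_width: 0.0856
```

Request:
servo_tool(plan=[[16, -18, -7, -0.115, -1], [32, -36, -14, -0.23, -1], [48, -54, -21, -0.345, -1], [64, -72, -28, -0.46, -1], [80, -90, -35, -0.575, -1], [96, -108, -42, -0.69, -1], [112, -126, -49, -0.805, -1], [128, -144, -56, -0.92, -1], [144, -162, -63, -1.035, -1], [156, -179, -70, -1.15, -1]])

```text
clock: 1.82
position: [0.4631, 0.2475, 0.161]
tool_rot: [3.141, -0.0, 0.65]
force: [0.1, 0.9, 0.2]
grip_width: 0.0856
```

```bash
python3 - <<'E'
from h import *
c=bot.calibration("wrist");im=bot.grab_frame("wrist");cv2.imwrite("pics/w1.png",im)
np.save("w1.npy",c['T']);print(bot.observe()['position'],bot.observe()['tool_rot'])
t=np.radians(-142.5);n=np.array([np.cos(t),np.sin(t)]);s=np.array([-n[1],n[0]])
P0=np.array([.462,.248])
for x,y,z in((-51,21,20),(-51,-21,20),(53,21,48),(53,-21,48),(0,0,28)):
    p=P0-n*x/1e3+s*y/1e3; print((x,y,z),np.round(proj("wrist",[*p,z/1e3],c)))
E
```

```text
[0.46443009 0.24388419 0.16002685] [3.13945586e+00 1.03377374e-03 6.37078807e-01]
(-51, 21, 20) [334. 232.]
(-51, -21, 20) [295. 232.]
(53, 21, 48) [338. 138.]
(53, -21, 48) [290. 138.]
(0, 0, 28) [314. 189.]
```

View pics/w1.png

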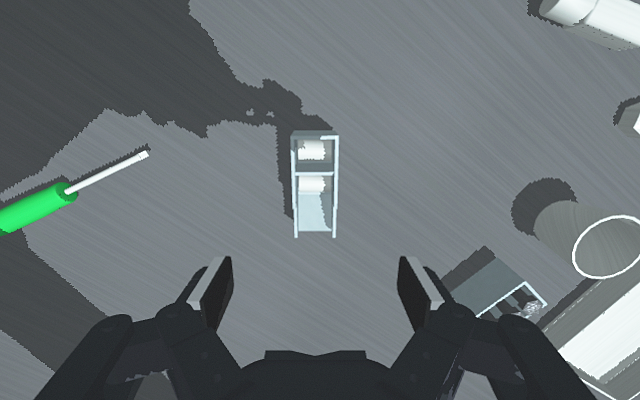

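```bash
python3 - <<'E'
from h import *
s=bot.observe();print(s['clock'],s['position'],s['tool_rot'],s['qpos'])
E
```

```text
1.8667 [0.46443009 0.24388419 0.16002685] [3.13945586e+00 1.03377374e-03 6.37078807e-01] [-0.99767998  0.52101904  0.54943772  1.95224616 -0.37864672  0.77160766
 -1.16519343]
```

Request:
servo_tool(plan=[[0, 0, -10, 0, -1], [0, 0, -20, 0, -1], [0, 0, -30, 0, -1], [0, 0, -40, 0, -1], [0, 0, -50, 0, -1], [0, 0, -60, 0, -1], [0, 0, -70, 0, -1], [0, 0, -70, 0, -1], [0, 0, -70, 0, -1], [0, 0, -70, 0, -1]])

```text
clock: 2.7
position: [0.4623, 0.2487, 0.0915]
tool_rot: [3.142, -0.0, 0.656]
force: [0.1, -0.0, 0.7]
grip_width: 0.0853
```

```bash
python3 - <<'E'
from h import *
c=bot.calibration("wrist");s=bot.observe();im=bot.grab_frame("wrist");cv2.imwrite("pics/w2.png",im)
print(s['clock'],s['position'],s['tool_rot'],s['qpos'])
t=np.radians(-142.5);n=np.array([np.cos(t),np.sin(t)]);s=np.array([-n[1],n[0]])
P0=np.array([.462,.248])
for x,y,z in((-51,21,20),(-51,-21,20),(53,21,48),(53,-21,48),(0,0,28)):
    p=P0-n*x/1e3+s*y/1e3; print((x,y,z),np.round(proj("wrist",[*p,z/1e3],c)))
E
```

```text
2.7 [0.46226284 0.24867957 0.09150874] [ 3.14150846e+00 -2.70984443e-04  6.55631515e-01] [-0.93744312  0.62313774  0.45961997  1.99337142 -0.45735988  0.62628711
 -1.09106601]
(-51, 21, 20) [340. 267.]
(-51, -21, 20) [291. 267.]
(53, 21, 48) [348. 151.]
(53, -21, 48) [284. 151.]
(0, 0, 28) [316. 215.]
```

View pics/w2.png

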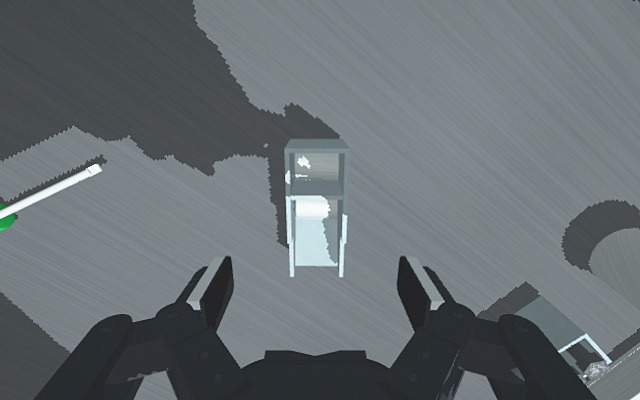

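Request:
servo_tool(plan=[[0, 0, -15, 0, -1], [0, 0, -30, 0, -1], [0, 0, -45, 0, -1], [0, 0, -60, 0, -1], [0, 0, -72, 0, -1], [0, 0, -80, 0, -1], [0, 0, -84, 0, -1], [0, 0, -84, 0, -1], [0, 0, -84, 0, -1], [0, 0, -84, 0, -1]])

```text
clock: 3.58
position: [0.4624, 0.2488, 0.0079]
tool_rot: [3.141, -0.001, 0.656]
force: [0.2, -0.0, -0.1]
grip_width: 0.0851
```

Request:
servo_tool(plan=[[0, 0, 0, 0, -0.6], [0, 0, 0, 0, -0.3], [0, 0, 0, 0, -0.1], [0, 0, 0, 0, 0.1], [0, 0, 0, 0, 0.3], [0, 0, 0, 0, 0.6], [0, 0, 0, 0, 1], [0, 0, 0, 0, 1], [0, 0, 0, 0, 1], [0, 0, 0, 0, 1]], squeeze=40)

```text
clock: 4.42
position: [0.4622, 0.2487, 0.0076]
tool_rot: [-3.142, -0.0, 0.656]
force: [-1.1, -0.6, 7.3]
grip_width: 0.0418
```

```bash
python3 - <<'E'
from h import *
s=bot.observe();im=bot.grab_frame("wrist");cv2.imwrite("pics/w3.png",im)
print(s['clock'],s['position'],s['tool_rot'],s['force'],s['grip_width'])
E
```

```text
4.4167 [0.46218125 0.24873467 0.00763673] [-3.14150559e+00 -4.18638732e-04  6.55583112e-01] [-1.1459442  -0.63316168  7.30599405] 0.0417879438477413
```

View pics/w3.png

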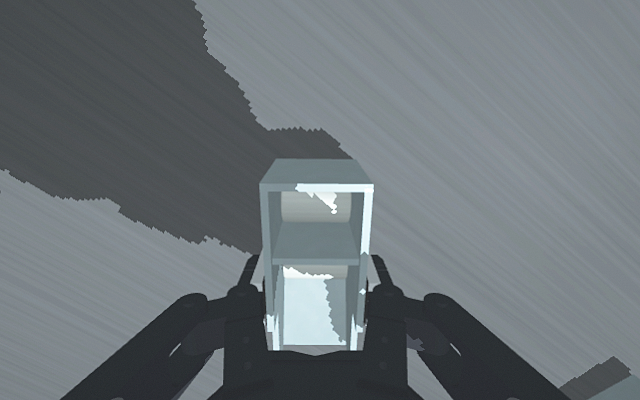

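Request:
servo_tool(plan=[[0, 0, 5, 0, 1], [0, 0, 12, 0, 1], [0, 0, 22, 0, 1], [0, 0, 34, 0, 1], [0, 0, 46, 0, 1], [0, 0, 58, 0, 1], [0, 0, 70, 0, 1], [0, 0, 80, 0, 1], [0, 0, 80, 0, 1], [0, 0, 80, 0, 1]])

```text
clock: 5.3
position: [0.4621, 0.249, 0.0878]
tool_rot: [-3.141, -0.001, 0.656]
force: [0.6, 0.0, -4.8]
grip_width: 0.0416
```

```bash
python3 - <<'E'
from h import *
s=bot.observe();im=bot.grab_frame("scene")
print(s['clock'],s['position'],s['force'],s['moment'],s['grip_width'])
cv2.imwrite("pics/s2.png",cv2.resize(im[120:260,360:520],None,fx=4,fy=4,interpolation=cv2.INTER_CUBIC))
cv2.imwrite("pics/w4.png",bot.grab_frame("wrist"))
E
```

```text
5.3 [0.46214629 0.24904387 0.08780541] [ 0.5714098   0.03733464 -4.78840746] [-5.67076581e-02  6.14641760e-02  6.11770221e-05] 0.04157250403517074
```

View pics/s2.png

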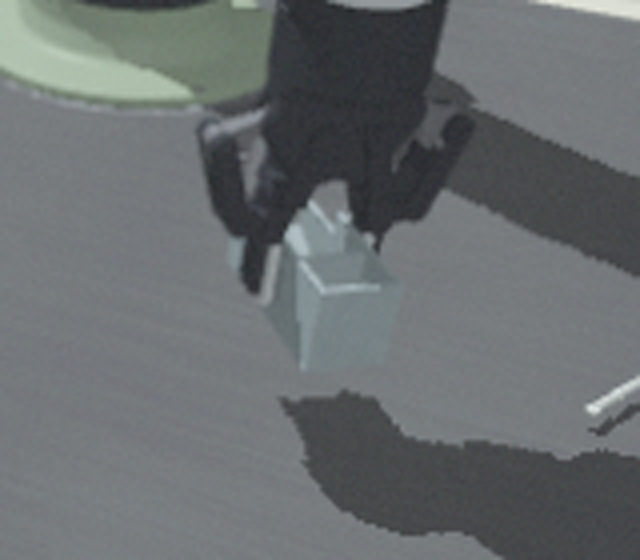

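View pics/w4.png

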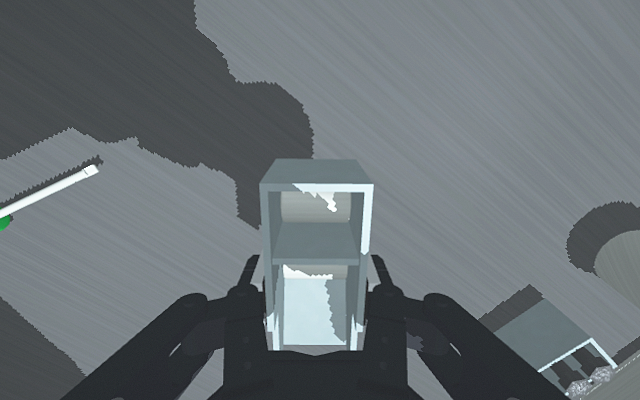

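Request:
servo_tool(plan=[[2, -8, 8, 0.02, 1], [5, -22, 16, 0.06, 1], [9, -40, 24, 0.11, 1], [14, -60, 30, 0.17, 1], [19, -82, 30, 0.23, 1], [24, -104, 30, 0.29, 1], [29, -126, 30, 0.35, 1], [34, -148, 30, 0.41, 1], [39, -170, 30, 0.47, 1], [44, -192, 30, 0.53, 1]])

```text
clock: 6.23
position: [0.5059, 0.0546, 0.1174]
tool_rot: [-3.141, 0.001, 1.189]
force: [0.1, 0.4, -5.4]
grip_width: 0.0414
```

Request:
servo_tool(plan=[[5, -22, 0, 0.06, 1], [10, -44, 0, 0.12, 1], [15, -66, 0, 0.18, 1], [20, -88, 0, 0.24, 1], [25, -110, 0, 0.3, 1], [30, -132, 0, 0.35, 1], [35, -154, 0, 0.39, 1], [40, -174, 0, 0.43, 1], [43, -188, -3, 0.45, 1], [45, -195, -6, 0.46, 1]])

```text
clock: 7.07
position: [0.5506, -0.1416, 0.1113]
tool_rot: [-3.141, 0.001, 1.645]
force: [-1.4, 0.9, -5.0]
grip_width: 0.0414
```

Request:
servo_tool(plan=[[0, 0, -8, 0, 1], [0, 0, -16, 0, 1], [0, 0, -24, 0, 1], [0, 0, -32, 0, 1], [0, 0, -40, 0, 1], [0, 0, -44, 0, 1], [0, 0, -44, 0, 1], [0, 0, -44, 0, 1], [0, 0, -44, 0, 1], [0, 0, -44, 0, 1]])

```text
clock: 7.9
position: [0.5513, -0.1383, 0.0677]
tool_rot: [3.141, 0.0, 1.646]
force: [0.3, -0.3, -4.2]
grip_width: 0.0415
```

```bash
cat > look.py <<'E'
from h import *
import sys
k=sys.argv[1]
s=bot.observe()
for q in('position','tool_rot','force','moment'):print(q,np.round(s[q],4))
print(s['clock'],s['grip_width'])
im=bot.grab_frame("scene");cv2.imwrite("pics/sf%s.png"%k,im)
cv2.imwrite("pics/s%s.png"%k,cv2.resize(im[90:250,190:350],None,fx=3.6,fy=3.6,interpolation=cv2.INTER_CUBIC))
E
python3 look.py a
```

```text
position [ 0.5513 -0.1383  0.0677]
tool_rot [3.1409e+00 2.0000e-04 1.6458e+00]
force [ 0.3111 -0.2759 -4.1508]
moment [-0.0852  0.0148 -0.0398]
7.9 0.04152490841784241
```

View pics/sa.png

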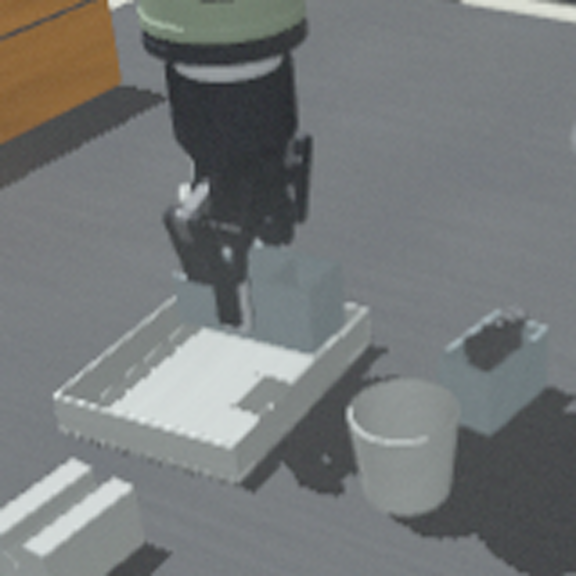

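```bash
python3 - <<'E'
from h import *
im=cv2.imread("pics/sfa.png");cv2.imwrite("pics/saz.png",cv2.resize(im[150:195,230:295],None,fx=11,fy=11,interpolation=cv2.INTER_CUBIC))
t=np.radians(-85.8);n=np.array([np.cos(t),np.sin(t)]);s=np.array([-n[1],n[0]])
P0=np.array([.5513,-.1383])
for x,y,z in((53,21,-28),(53,21,20),(-51,21,-8),(-51,21,-28),(-15,21,-28),(-51,21,10)):
    p=P0-n*x/1e3+s*y/1e3; u=proj("scene",[*p,.0677+.020+z/1e3]);print((x,y,z),np.round((np.array(u)+.5-[230,150])*11))
E
```

```text
(53, 21, -28) [515. 435.]
(53, 21, 20) [497. 237.]
(-51, 21, -8) [ 90. 252.]
(-51, 21, -28) [102. 331.]
(-15, 21, -28) [241. 366.]
(-51, 21, 10) [ 78. 179.]
```

View pics/saz.png

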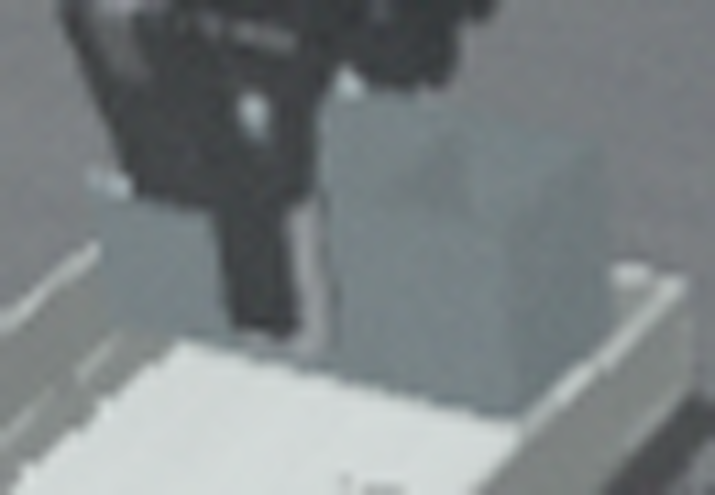

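Request:
servo_tool(plan=[[-4, -1, 5, 0.04, 1], [-10, -3, 12, 0.1, 1], [-17, -5, 20, 0.17, 1], [-25, -8, 28, 0.25, 1], [-33, -11, 34, 0.33, 1], [-41, -14, 38, 0.41, 1], [-49, -17, 40, 0.49, 1], [-57, -19, 40, 0.57, 1], [-65, -21, 40, 0.65, 1], [-73, -23, 40, 0.73, 1]])

```text
clock: 8.78
position: [0.4778, -0.1616, 0.1077]
tool_rot: [3.141, 0.001, 2.379]
force: [-0.7, -0.4, -5.3]
grip_width: 0.0416
```

Request:
servo_tool(plan=[[-8, -3, 0, 0.08, 1], [-16, -6, 0, 0.17, 1], [-24, -9, 0, 0.26, 1], [-32, -12, 0, 0.35, 1], [-40, -14, 0, 0.44, 1], [-48, -16, 0, 0.53, 1], [-56, -18, 0, 0.62, 1], [-63, -20, 0, 0.71, 1], [-69, -22, 0, 0.79, 1], [-72, -23, 0, 0.839, 1]])

```text
clock: 9.62
position: [0.4054, -0.1849, 0.1076]
tool_rot: [-3.141, 0.0, -3.065]
force: [-0.1, -0.3, -4.8]
grip_width: 0.0419
```

```bash
python3 look.py b; python3 -c "
from h import *
cv2.imwrite('pics/tb.png',bot.grab_frame('top')[120:320,300:560]);print(bot.observe()['qpos'].round(2) if hasattr(bot.observe()['qpos'],'round') else bot.observe()['qpos'])"
```

```text
position [ 0.4054 -0.1849  0.1076]
tool_rot [-3.1410e+00  2.0000e-04 -3.0646e+00]
force [-0.1313 -0.3443 -4.8135]
moment [-0.0606 -0.0733  0.0095]
9.6167 0.04188355791016178
[ 0.5   0.45 -0.26  2.15  0.22  0.56  1.72]
```

View pics/sb.png

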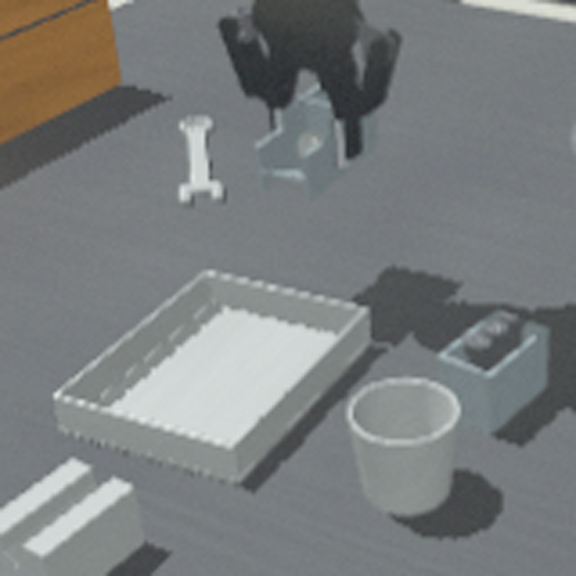

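View pics/tb.png

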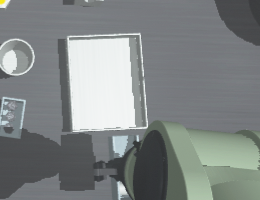

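Request:
servo_tool(plan=[[0, 0, -10, 0, 1], [0, 0, -20, 0, 1], [0, 0, -30, 0, 1], [0, 0, -40, 0, 1], [0, 0, -50, 0, 1], [0, 0, -60, 0, 1], [0, 0, -70, 0, 1], [0, 0, -77, 0, 1], [0, 0, -77, 0, 1], [0, 0, -77, 0, 1]])

```text
clock: 10.55
position: [0.4059, -0.1842, 0.0299]
tool_rot: [3.141, -0.001, -3.068]
force: [0.6, 0.1, -5.4]
grip_width: 0.0415
```

```bash
python3 look.py c; python3 -c "
from h import *
im=cv2.imread('pics/sfc.png');cv2.imwrite('pics/scc.png',cv2.resize(im[120:195,235:315],None,fx=8,fy=8,interpolation=cv2.INTER_CUBIC))"
```

```text
position [ 0.4059 -0.1842  0.0299]
tool_rot [ 3.1413e+00 -8.0000e-04 -3.0683e+00]
force [ 0.5575  0.1348 -5.4071]
moment [-0.0152 -0.1162  0.0489]
10.55 0.04149585068292554
```

View pics/scc.png

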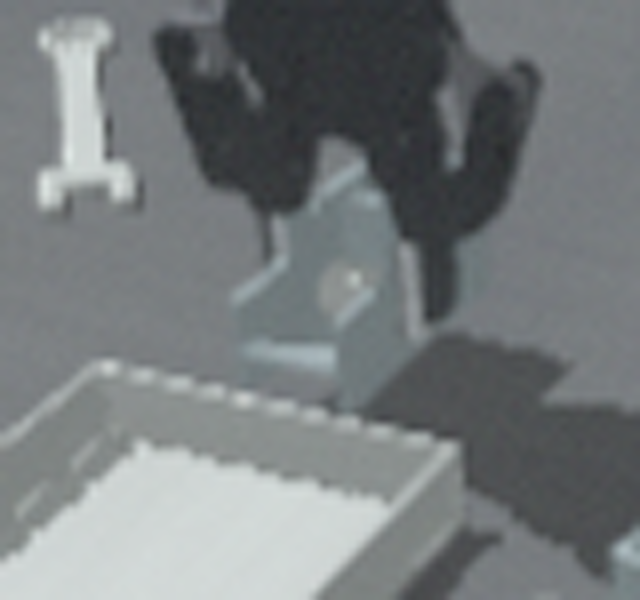

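Request:
servo_tool(plan=[[0.8, 0, 0, 0, 1], [1.6, 0, 0, 0, 1], [2.4, 0, 0, 0, 1], [3.2, 0.2, 0, 0, 1], [4, 0.3, 0, 0, 1], [4.8, 0.3, 0, 0, 1], [5.6, 0.4, 0, 0, 1], [6.4, 0.5, 0, 0, 1], [7.2, 0.5, 0, 0, 1], [8, 0.6, 0, 0, 1]], squeeze=30)

```text
clock: 11.43
position: [0.4141, -0.1837, 0.0303]
tool_rot: [-3.142, -0.0, -3.068]
force: [1.0, -1.0, -4.5]
grip_width: 0.0413
```

```bash
python3 look.py d; python3 -c "
from h import *
im=cv2.imread('pics/sfd.png');cv2.imwrite('pics/scd.png',cv2.resize(im[120:195,235:315],None,fx=8,fy=8,interpolation=cv2.INTER_CUBIC))"
```

```text
position [ 0.4141 -0.1837  0.0303]
tool_rot [-3.1416 -0.     -3.0684]
force [ 0.9819 -1.0423 -4.5159]
moment [-0.0332 -0.0795  0.0021]
11.4333 0.04134447446609678
```

View pics/scd.png

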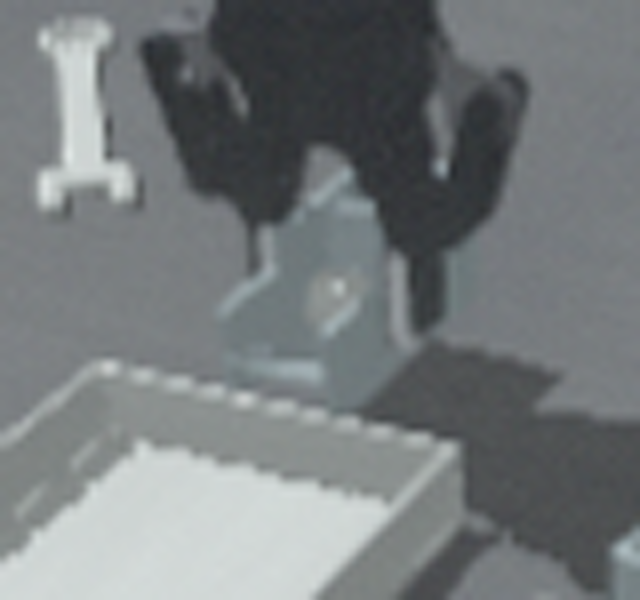

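Request:
servo_tool(plan=[[0.4, 0, 0, 0, 1], [0.8, 0, 0, 0, 1], [1.2, 0, 0, 0, 1], [1.6, 0.1, 0, 0, 1], [2, 0.1, 0, 0, 1], [2.4, 0.2, 0, 0, 1], [2.8, 0.2, 0, 0, 1], [3.2, 0.2, 0, 0, 1], [3.6, 0.3, 0, 0, 1], [4, 0.3, 0, 0, 1]])

```text
clock: 12.32
position: [0.4167, -0.1835, 0.0301]
tool_rot: [3.141, -0.003, -3.069]
force: [-8.0, -0.8, -3.0]
grip_width: 0.0416
```

Request:
servo_tool(plan=[[0.3, 0, 0.8, 0, 1], [0.6, 0, 1.6, 0, 1], [0.9, 0, 2.4, 0, 1], [1.2, 0.1, 3.2, 0, 1], [1.5, 0.1, 4, 0, 1], [1.8, 0.1, 4.8, 0, 1], [2.1, 0.1, 5.6, 0, 1], [2.4, 0.2, 6.4, 0, 1], [2.7, 0.2, 7.2, 0, 1], [3, 0.2, 8, 0, 1]])

```text
clock: 13.15
position: [0.4188, -0.1831, 0.0377]
tool_rot: [3.141, -0.004, -3.069]
force: [-9.6, -1.1, -8.7]
grip_width: 0.0416
```

```bash
python3 look.py e; python3 -c "
from h import *
im=cv2.imread('pics/sfe.png');cv2.imwrite('pics/sce.png',cv2.resize(im[120:195,235:315],None,fx=8,fy=8,interpolation=cv2.INTER_CUBIC))
cv2.imwrite('pics/we.png',bot.grab_frame('wrist'))"
```

```text
position [ 0.4188 -0.1831  0.0377]
tool_rot [ 3.1408 -0.0043 -3.069 ]
force [-9.615  -1.0957 -8.7293]
moment [-0.1376  2.1761 -0.0184]
13.15 0.04163134591351236
```

View pics/sce.png

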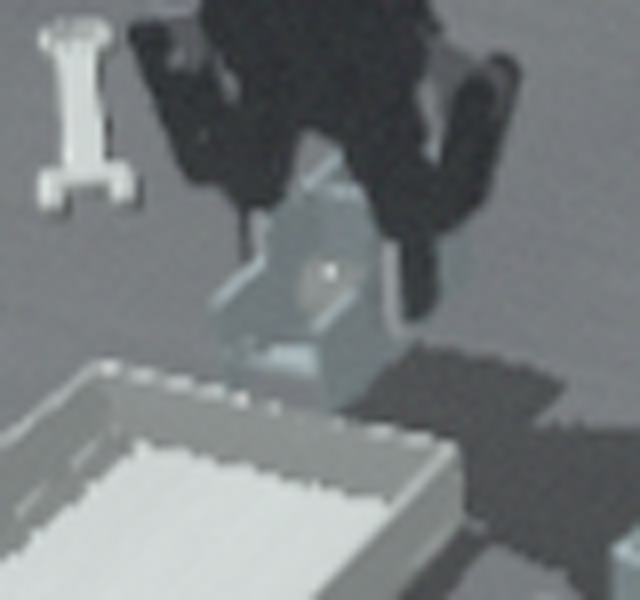

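View pics/we.png

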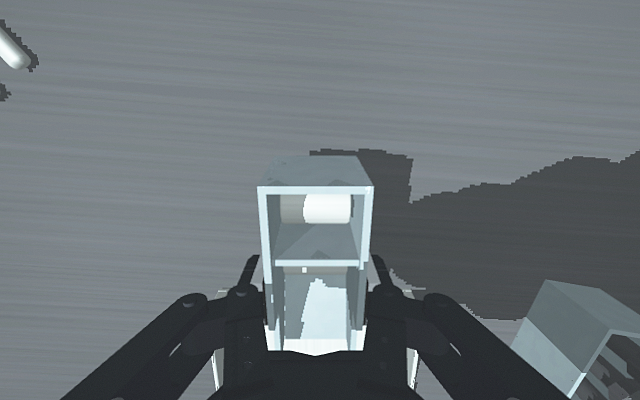

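```bash
cat > tilt.py <<'E'
from h import *
def table(pz=.020,off=0):
    c=bot.calibration("wrist");s=bot.observe();p=np.array(s['position']);yaw=s['tool_rot'][2]
    n=np.array([-np.cos(yaw),-np.sin(yaw),0]);  # nose dir
    up=np.array([0,0,1.])
    for th in range(0,50,5):
        t=np.radians(th);X=-n*np.cos(t)+up*np.sin(t);Z=n*np.sin(t)+up*np.cos(t)
        P=p+up*pz
        f=lambda x,z:np.round(proj("wrist",P+X*x+Z*z,c),0)[1]
        print(th,"rear top",f(.053,.020),"divider top",f(.018,.020),"rear bottom",f(.053,-.028))
if __name__=="__main__":table()
E
python3 tilt.py
```

```text
0 rear top 185.0 divider top 266.0 rear bottom 160.0
5 rear top 194.0 divider top 272.0 rear bottom 158.0
10 rear top 204.0 divider top 278.0 rear bottom 156.0
15 rear top 215.0 divider top 284.0 rear bottom 155.0
20 rear top 228.0 divider top 290.0 rear bottom 155.0
25 rear top 242.0 divider top 296.0 rear bottom 156.0
30 rear top 258.0 divider top 301.0 rear bottom 158.0
35 rear top 274.0 divider top 307.0 rear bottom 161.0
40 rear top 290.0 divider top 312.0 rear bottom 166.0
45 rear top 307.0 divider top 316.0 rear bottom 172.0
```

Request:
servo_tool(plan=[[0.5, 0, 0.7, 0, 1], [1, 0, 1.4, 0, 1], [1.5, 0.1, 2.1, 0, 1], [2, 0.1, 2.8, 0, 1], [2.5, 0.2, 3.5, 0, 1], [3, 0.2, 4.2, 0, 1], [3.5, 0.2, 4.9, 0, 1], [4, 0.3, 5.6, 0, 1], [4.5, 0.3, 6.3, 0, 1], [5, 0.4, 7, 0, 1]], squeeze=25)

```text
clock: 14.08
position: [0.4265, -0.1828, 0.0454]
tool_rot: [-3.141, 0.001, -3.068]
force: [-0.7, -0.8, -4.3]
grip_width: 0.0415
```

```bash
python3 look.py f; python3 -c "
from h import *
im=cv2.imread('pics/sff.png');cv2.imwrite('pics/scf.png',cv2.resize(im[120:195,235:315],None,fx=8,fy=8,interpolation=cv2.INTER_CUBIC))
cv2.imwrite('pics/wf.png',bot.grab_frame('wrist'))"
```

```text
position [ 0.4265 -0.1828  0.0454]
tool_rot [-3.1415e+00  8.0000e-04 -3.0684e+00]
force [-0.7005 -0.8196 -4.297 ]
moment [-0.0366 -0.0816  0.0201]
14.0833 0.04151845052725728
```

View pics/scf.png

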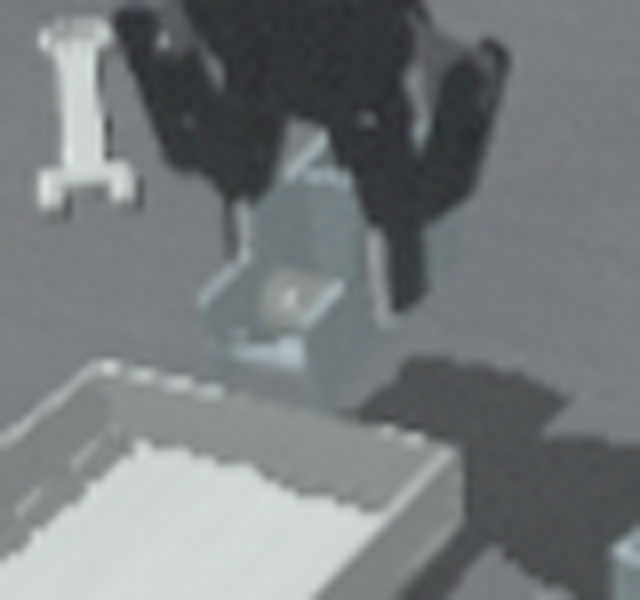

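View pics/wf.png

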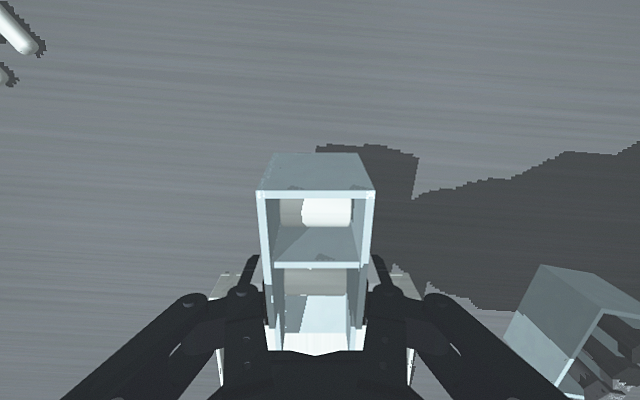

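Request:
servo_tool(plan=[[-4, -0.3, 0, 0, 1], [-8, -0.6, 0, 0, 1], [-12, -0.9, 0, 0, 1], [-15, -1.1, 0, 0, 1], [-15, -1.1, -3, 0, 1], [-15, -1.1, -6, 0, 1], [-15, -1.1, -10, 0, 1], [-15, -1.1, -14, 0, 1], [-15, -1.1, -14, 0, 1], [-15, -1.1, -14, 0, 1]])

```text
clock: 15.02
position: [0.4109, -0.1837, 0.0309]
tool_rot: [3.141, -0.001, -3.068]
force: [-0.4, -0.2, -4.9]
grip_width: 0.0416
```

Request:
servo_tool(plan=[[1, 0, 0, 0, 1], [2, 0, 0, 0, 1], [3, 0.1, 0, 0, 1], [4, 0.2, 0, 0, 1], [5, 0.3, 0, 0, 1], [6, 0.4, 0, 0, 1], [6.5, 0.4, 0, 0, 1], [7, 0.4, 0, 0, 1], [7.5, 0.5, 0, 0, 1], [8, 0.5, 0.5, 0, 1]])

```text
clock: 15.85
position: [0.419, -0.1834, 0.0318]
tool_rot: [3.142, -0.0, -3.068]
force: [-0.2, 0.8, -3.3]
grip_width: 0.0415
```

Request:
servo_tool(plan=[[0.4, 0, 0, 0, 1], [0.8, 0, 0, 0, 1], [1.2, 0, 0, 0, 1], [1.6, 0.1, 0, 0, 1], [2, 0.1, 0, 0, 1], [2.4, 0.2, 0, 0, 1], [2.8, 0.2, 0.2, 0, 1], [3.2, 0.2, 0.4, 0, 1], [3.6, 0.3, 0.6, 0, 1], [4, 0.3, 1, 0, 1]])

```text
clock: 16.68
position: [0.4207, -0.1833, 0.0323]
tool_rot: [3.141, -0.004, -3.069]
force: [-10.2, -1.5, -8.2]
grip_width: 0.0416
```

```bash
cat > both.sh <<'E'
python3 look.py $1; python3 -c "
from h import *
im=cv2.imread('pics/sf$1.png');a=cv2.resize(im[120:195,235:315],None,fx=5,fy=5,interpolation=cv2.INTER_CUBIC)
b=bot.grab_frame('wrist')[130:400,200:440];b=cv2.resize(b,None,fx=375/270,fy=375/270)
cv2.imwrite('pics/b$1.png',np.hstack([a,b]))"
E
bash both.sh g
```

```text
position [ 0.4207 -0.1833  0.0323]
tool_rot [ 3.1411 -0.0045 -3.0693]
force [-10.1716  -1.4962  -8.2262]
moment [-0.4381  2.5216 -0.0836]
16.6833 0.04163083203294328
```

View pics/bg.png

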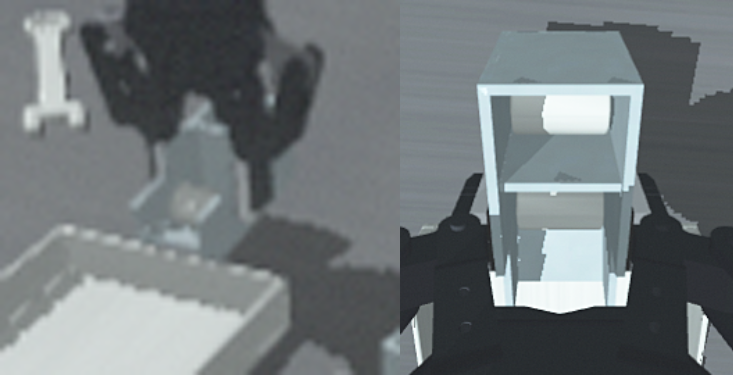

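Request:
servo_tool(plan=[[0.5, 0, 0.3, 0, 1], [1, 0, 0.6, 0, 1], [1.5, 0.1, 1, 0, 1], [2, 0.1, 1.4, 0, 1], [2.5, 0.2, 1.8, 0, 1], [3, 0.2, 2.2, 0, 1], [3.5, 0.3, 2.6, 0, 1], [4, 0.3, 3, 0, 1], [4.5, 0.3, 3.5, 0, 1], [5, 0.4, 4, 0, 1]])

```text
clock: 17.62
position: [0.4246, -0.1829, 0.0361]
tool_rot: [3.141, -0.006, -3.07]
force: [-15.1, -1.3, -3.6]
grip_width: 0.0418
```

```bash
bash both.sh h
```

```text
position [ 0.4246 -0.1829  0.0361]
tool_rot [ 3.1409 -0.0065 -3.0696]
force [-15.0813  -1.2516  -3.5882]
moment [-0.4702  3.443  -0.0134]
17.6167 0.041798588207392406
```

View pics/bh.png

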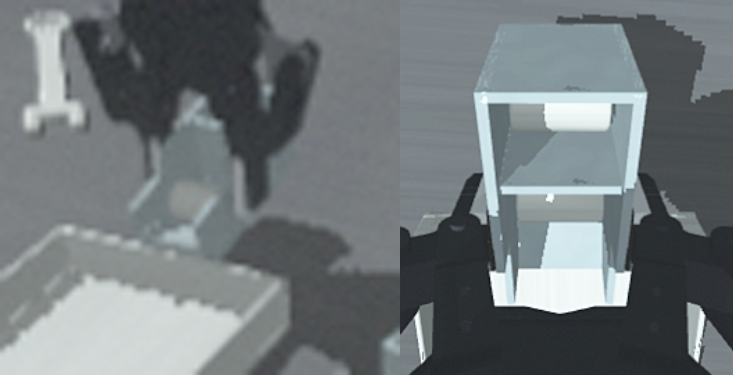

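Request:
servo_tool(plan=[[-4, -0.3, 0, 0, 1], [-8, -0.6, 0, 0, 1], [-12, -0.9, 0, 0, 1], [-17, -1.2, 0, 0, 1], [-22, -1.5, -3, 0, 1], [-25, -1.8, -6, 0, 1], [-25, -1.8, -10, 0, 1], [-25, -1.8, -14, 0, 1], [-25, -1.8, -18, 0, 1], [-25, -1.8, -22, 0, 1]])

```text
clock: 18.55
position: [0.4028, -0.1845, 0.0144]
tool_rot: [-3.142, -0.001, -3.068]
force: [-9.7, -0.5, 13.3]
grip_width: 0.0418
```

Request:
servo_tool(plan=[[0, 0, -2, 0, 1], [0, 0, -4, 0, 1], [0, 0, -6, 0, 1], [0, 0, -6, 0, 0.5], [0, 0, -6, 0, 0], [0, 0, -6, 0, -0.5], [0, 0, -6, 0, -1], [0, 0, -6, 0, -1], [0, 0, -6, 0, -1], [0, 0, -6, 0, -1]])

```text
clock: 19.38
position: [0.4031, -0.1845, 0.0088]
tool_rot: [-3.142, 0.0, -3.068]
force: [0.5, 0.4, 0.5]
grip_width: 0.0854
```

```bash
bash both.sh i; python3 tilt.py|head -1
```

```text
position [ 0.4031 -0.1845  0.0088]
tool_rot [-3.1416e+00  2.0000e-04 -3.0684e+00]
force [0.4575 0.4261 0.4684]
moment [-0.0323 -0.0188 -0.0043]
19.3833 0.0853760061172821
0 rear top 186.0 divider top 267.0 rear bottom 160.0
```

View pics/bi.png

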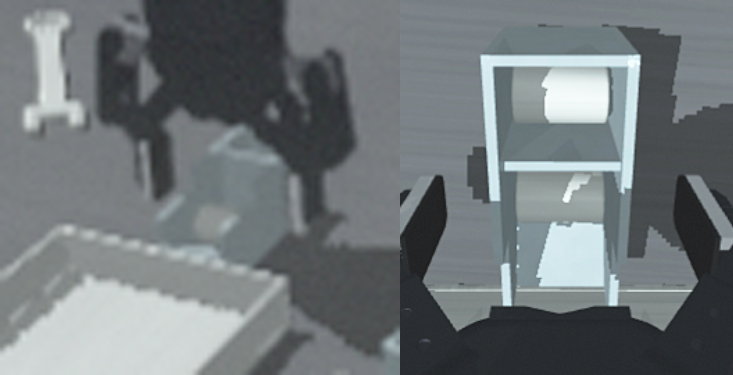

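Request:
servo_tool(plan=[[-2, -0.1, 2, 0, -1], [-4, -0.3, 4, 0, -1], [-7, -0.5, 6, 0, -1], [-10, -0.7, 7, 0, -1], [-10, -0.7, 7, 0, -0.3], [-10, -0.7, 7, 0, 0.3], [-10, -0.7, 7, 0, 1], [-10, -0.7, 7, 0, 1], [-10, -0.7, 7, 0, 1], [-10, -0.7, 7, 0, 1]], squeeze=25)

```text
clock: 20.32
position: [0.3932, -0.1853, 0.0158]
tool_rot: [-3.141, 0.0, -3.068]
force: [-0.2, -0.1, 5.4]
grip_width: 0.042
```

```bash
bash both.sh j
```

```text
position [ 0.3932 -0.1853  0.0158]
tool_rot [-3.1414e+00  2.0000e-04 -3.0684e+00]
force [-0.1523 -0.0527  5.3618]
moment [ 0.0163  0.0896 -0.0195]
20.3167 0.04202272264536277
```

View pics/bj.png

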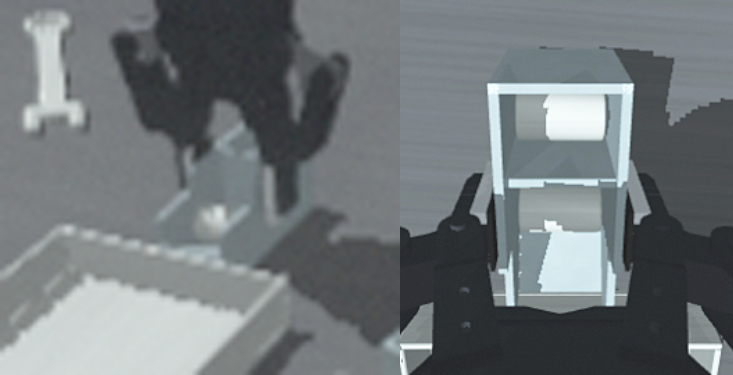

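Request:
servo_tool(plan=[[0, 0, 4, 0, 1], [0, 0, 9, 0, 1], [0, 0, 14, 0, 1], [2, 0.1, 19, 0, 1], [5, 0.3, 22, 0, 1], [8, 0.5, 22, 0, 1], [11, 0.8, 22, 0, 1], [13, 0.9, 22, 0, 1], [15, 1.1, 22, 0, 1], [16, 1.2, 22, 0, 1]])

```text
clock: 21.25
position: [0.4093, -0.1839, 0.0376]
tool_rot: [3.141, -0.0, -3.068]
force: [-0.5, 0.2, -4.2]
grip_width: 0.0414
```

Request:
servo_tool(plan=[[0.5, 0, 0, 0, 1], [1, 0, 0, 0, 1], [1.5, 0.1, 0, 0, 1], [2, 0.1, 0, 0, 1], [2.5, 0.1, 0, 0, 1], [3, 0.2, 0, 0, 1], [3.5, 0.2, 0, 0, 1], [4, 0.3, 0, 0, 1], [4.5, 0.3, 0, 0, 1], [5, 0.4, 0, 0, 1]])

```text
clock: 22.08
position: [0.4117, -0.1838, 0.0375]
tool_rot: [3.141, -0.004, -3.069]
force: [-14.5, -2.6, 3.3]
grip_width: 0.0415
```

Request:
servo_tool(plan=[[0.5, 0, 0.6, 0, 1], [1, 0, 1.2, 0, 1], [1.5, 0.1, 1.8, 0, 1], [2, 0.1, 2.5, 0, 1], [2.5, 0.2, 3.2, 0, 1], [3, 0.2, 3.9, 0, 1], [3.5, 0.3, 4.6, 0, 1], [4, 0.3, 5.3, 0, 1], [4.5, 0.3, 6, 0, 1], [5, 0.4, 7, 0, 1]])

```text
clock: 22.92
position: [0.4175, -0.1833, 0.0444]
tool_rot: [3.141, -0.003, -3.069]
force: [-5.9, -1.8, -6.5]
grip_width: 0.0419
```

```bash
bash both.sh k; cat > t2.py <<'E'
from h import *
# v of rear-top, divider-top and rear-bottom for given tilt; pivot at tin x=p,height q above underside
import sys
p,q=float(sys.argv[1])/1e3,float(sys.argv[2])/1e3
c=bot.calibration("wrist");s=bot.observe();P=np.array(s['position'])+[0,0,.020];yaw=s['tool_rot'][2]
n=np.array([-np.cos(yaw),-np.sin(yaw),0]);up=np.array([0,0,1.])
for th in range(0,50,5):
    t=np.radians(th);X=-n*np.cos(t)+up*np.sin(t);Z=n*np.sin(t)+up*np.cos(t)
    f=lambda x,z:round((proj("wrist",P+X*(x-p)+Z*(z+.028-q),c)[1]-130)*1.389)
    print(th,f(.053,.020),f(.018,.020),f(.053,-.028),end=' | ')
E
python3 t2.py 4 36
```

```text
position [ 0.4175 -0.1833  0.0444]
tool_rot [ 3.1412e+00 -3.0000e-03 -3.0690e+00]
force [-5.8505 -1.8361 -6.4757]
moment [-0.3022  1.4741 -0.0062]
22.9167 0.04190691415307969
0 82 187 48 | 5 91 192 43 | 10 101 197 39 | 15 113 202 35 | 20 126 208 33 | 25 141 213 32 | 30 157 218 32 | 35 175 223 34 | 40 193 228 37 | 45 212 233 43 |
```

View pics/bk.png

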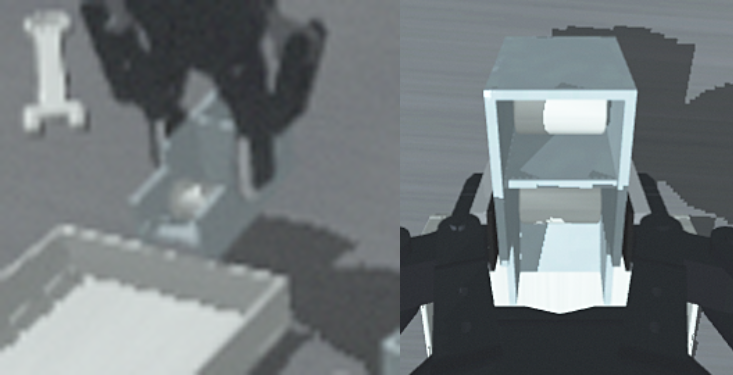

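Request:
servo_tool(plan=[[-4, -0.3, 0, 0, 1], [-8, -0.6, 0, 0, 1], [-12, -0.9, 0, 0, 1], [-12, -0.9, -6, 0, 1], [-12, -0.9, -12, 0, 1], [-12, -0.9, -18, 0, 1], [-12, -0.9, -22, 0, 1], [-12, -0.9, -25, 0, 1], [-12, -0.9, -27, 0, 1], [-12, -0.9, -28, 0, 1]])

```text
clock: 23.85
position: [0.4067, -0.1841, 0.0165]
tool_rot: [3.142, -0.001, -3.068]
force: [-5.0, 0.0, 4.9]
grip_width: 0.0416
```

Request:
servo_tool(plan=[[0, 0, 0, 0, 1], [0, 0, 0, 0, 0], [0, 0, 0, 0, -1], [0, 0, 0, 0, -1], [0, 0, 0, 0, -1], [-4, -0.3, 0, 0, -1], [-9, -0.6, 0, 0, -1], [-14, -1, 0, 0, -1], [-14, -1, 0, 0, -1], [-14, -1, 0, 0, -1]])

```text
clock: 24.68
position: [0.3927, -0.1852, 0.0168]
tool_rot: [-3.142, -0.0, -3.069]
force: [1.5, 0.2, -0.2]
grip_width: 0.0852
```

```bash
bash both.sh l; python3 t2.py 15 36
```

```text
position [ 0.3927 -0.1852  0.0168]
tool_rot [-3.1415e+00 -1.0000e-04 -3.0687e+00]
force [ 1.5209  0.2184 -0.1907]
moment [ 0.012  -0.0643  0.0281]
24.6833 0.08524172888021879
0 118 216 74 | 5 126 220 69 | 10 135 223 65 | 15 145 225 62 | 20 156 228 59 | 25 168 230 58 | 30 180 233 57 | 35 194 234 58 | 40 207 236 60 | 45 221 237 63 |
```

View pics/bl.png

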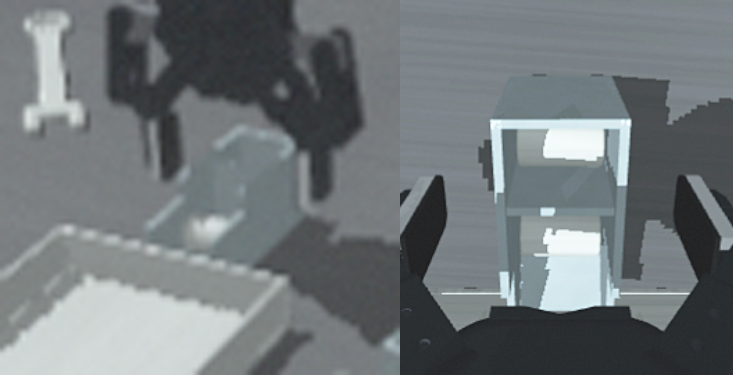

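Request:
servo_tool(plan=[[0, 0, 0, 0, 0], [0, 0, 0, 0, 1], [0, 0, 0, 0, 1], [0, 0, 0, 0, 1], [0, 0, 3, 0, 1], [0, 0, 7, 0, 1], [0, 0, 11, 0, 1], [0, 0, 14, 0, 1], [2, 0.1, 14, 0, 1], [5, 0.3, 14, 0, 1]], squeeze=20)

```text
clock: 25.62
position: [0.3982, -0.1849, 0.031]
tool_rot: [-3.141, 0.0, -3.069]
force: [0.5, 0.7, -4.9]
grip_width: 0.0415
```

Request:
servo_tool(plan=[[0.5, 0, 0, 0, 1], [1, 0, 0, 0, 1], [1.5, 0.1, 0, 0, 1], [2, 0.1, 0, 0, 1], [2.5, 0.2, 0, 0, 1], [3, 0.2, 0, 0, 1], [3.5, 0.3, 0, 0, 1], [4, 0.3, 0, 0, 1], [4.5, 0.3, 0.5, 0, 1], [5, 0.4, 1, 0, 1]])

```text
clock: 26.45
position: [0.4006, -0.1845, 0.0314]
tool_rot: [3.141, -0.005, -3.069]
force: [-12.1, -0.7, -2.5]
grip_width: 0.042
```

```bash
bash both.sh m; python3 t2.py 15 36
```

```text
position [ 0.4006 -0.1845  0.0314]
tool_rot [ 3.141  -0.0046 -3.0693]
force [-12.0848  -0.7465  -2.5097]
moment [-0.2995  2.562   0.0275]
26.45 0.041967356129731966
0 117 216 74 | 5 125 219 69 | 10 134 222 65 | 15 144 225 62 | 20 155 228 59 | 25 167 230 58 | 30 179 232 57 | 35 193 234 57 | 40 206 236 59 | 45 220 237 62 |
```

View pics/bm.png

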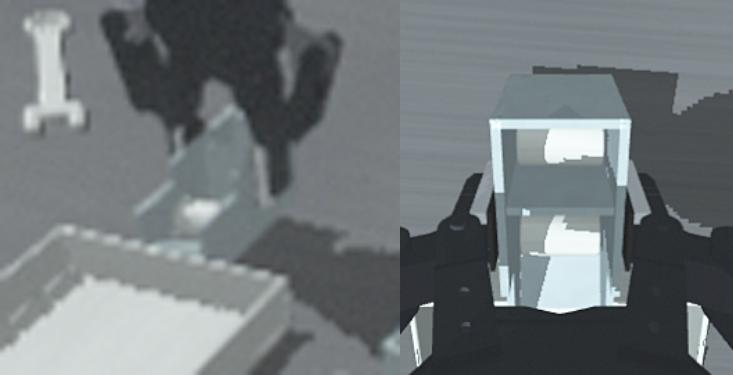

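Request:
servo_tool(plan=[[0.2, 0, 1, 0, 1], [0.4, 0, 2, 0, 1], [0.6, 0, 3, 0, 1], [0.9, 0.1, 4, 0, 1], [1.2, 0.1, 5, 0, 1], [1.6, 0.1, 6, 0, 1], [2, 0.1, 7, 0, 1], [2.4, 0.2, 8, 0, 1], [2.8, 0.2, 9, 0, 1], [3.2, 0.2, 10, 0, 1]])

```text
clock: 27.38
position: [0.4062, -0.1842, 0.0419]
tool_rot: [3.142, -0.0, -3.068]
force: [-4.4, -0.8, -6.2]
grip_width: 0.042
```

```bash
bash both.sh n
```

```text
position [ 0.4062 -0.1842  0.0419]
tool_rot [ 3.1416 -0.     -3.0684]
force [-4.4227 -0.7574 -6.2435]
moment [-0.075   1.0147  0.0559]
27.3833 0.041984173914334476
```

View pics/bn.png

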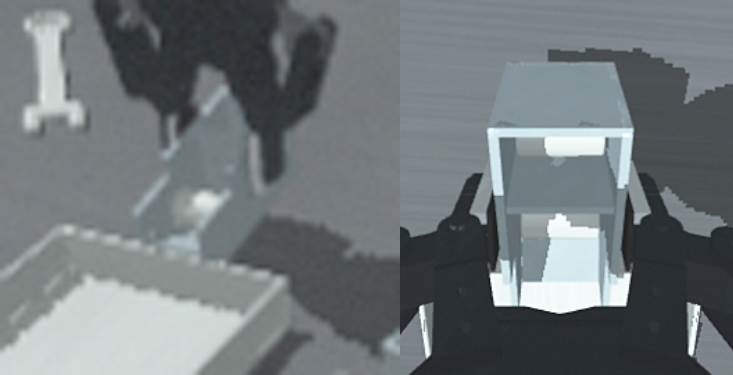

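Request:
servo_tool(plan=[[0.6, 0, 1.4, 0, 1], [1.3, 0.1, 2.8, 0, 1], [2, 0.1, 4.2, 0, 1], [2.8, 0.2, 5.6, 0, 1], [3.7, 0.3, 7, 0, 1], [4.7, 0.3, 8.3, 0, 1], [5.8, 0.4, 9.6, 0, 1], [7, 0.5, 10.8, 0, 1], [8.2, 0.6, 11.9, 0, 1], [9.5, 0.7, 13, 0, 1]])

```text
clock: 28.32
position: [0.4155, -0.1835, 0.0549]
tool_rot: [3.142, -0.001, -3.069]
force: [-6.7, -0.6, -3.1]
grip_width: 0.0417
```

```bash
bash both.sh o
```

```text
position [ 0.4155 -0.1835  0.0549]
tool_rot [ 3.1416e+00 -6.0000e-04 -3.0686e+00]
force [-6.657 -0.619 -3.093]
moment [-0.0823  1.4628 -0.0613]
28.3167 0.041718537601895304
```

View pics/bo.png

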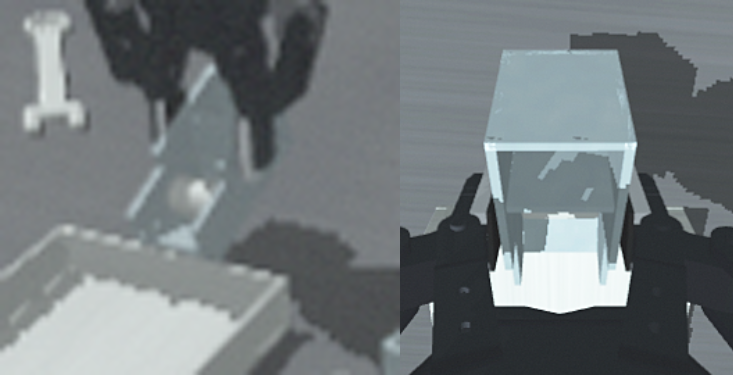

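Request:
servo_tool(plan=[[0.8, 0.1, 0.9, 0, 1], [1.7, 0.1, 1.8, 0, 1], [2.6, 0.2, 2.7, 0, 1], [3.5, 0.3, 3.6, 0, 1], [4.5, 0.3, 4.5, 0, 1], [5.5, 0.4, 5.4, 0, 1], [6.5, 0.5, 6.2, 0, 1], [7.5, 0.6, 7, 0, 1], [8.5, 0.6, 7.7, 0, 1], [9.5, 0.7, 8.3, 0, 1]])

```text
clock: 29.25
position: [0.4252, -0.1828, 0.0632]
tool_rot: [-3.142, -0.0, -3.068]
force: [-6.2, -1.4, -3.0]
grip_width: 0.0413
```

```bash
bash both.sh p
```

```text
position [ 0.4252 -0.1828  0.0632]
tool_rot [-3.1416e+00 -2.0000e-04 -3.0684e+00]
force [-6.2069 -1.4023 -3.0391]
moment [-0.0812  1.3493  0.0058]
29.25 0.041305972439815056
```

View pics/bp.png

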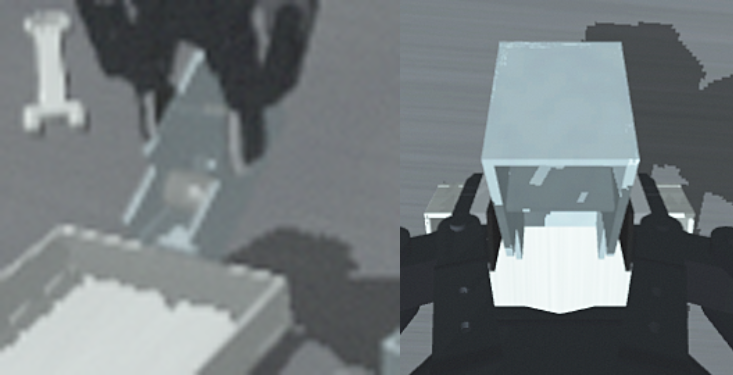

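Request:
servo_tool(plan=[[1.2, 0.1, 0.6, 0, 1], [2.4, 0.2, 1.2, 0, 1], [3.6, 0.3, 1.8, 0, 1], [4.8, 0.4, 2.4, 0, 1], [6, 0.4, 3, 0, 1], [7.2, 0.5, 3.6, 0, 1], [8.4, 0.6, 4.2, 0, 1], [9.6, 0.7, 4.7, 0, 1], [10.8, 0.8, 5.2, 0, 1], [12, 0.9, 5.6, 0, 1]])

```text
clock: 30.18
position: [0.4371, -0.182, 0.0689]
tool_rot: [-3.141, -0.0, -3.068]
force: [-7.6, -0.6, 1.7]
grip_width: 0.0419
```

```bash
bash both.sh q
```

```text
position [ 0.4371 -0.182   0.0689]
tool_rot [-3.1415e+00 -5.0000e-04 -3.0685e+00]
force [-7.5832 -0.5998  1.7164]
moment [-0.0628  1.8498  0.0325]
30.1833 0.041863800046319545
```

View pics/bq.png

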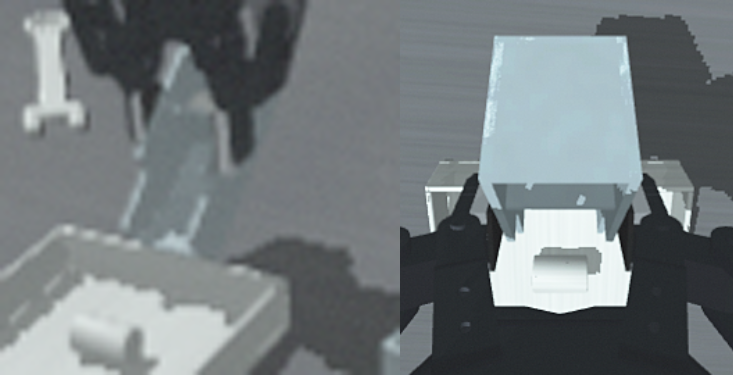

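Request:
servo_tool(plan=[[0, 0, 0, 0, 1], [0, 0, 0, 0, 1], [0, 0, 0, 0, 1], [0, 0, 0, 0, 1], [0, 0, 0, 0, 1], [0, 0, 0, 0, 1], [0, 0, 0, 0, 1], [0, 0, 0, 0, 1], [0, 0, 0, 0, 1], [0, 0, 0, 0, 1]])

```text
clock: 31.12
position: [0.4372, -0.182, 0.0689]
tool_rot: [-3.141, -0.0, -3.069]
force: [-6.6, -0.7, 1.4]
grip_width: 0.0421
```

Request:
servo_tool(plan=[[0, 0, 0, 0, 1], [0, 0, 0, 0, 1], [0, 0, 0, 0, 1], [0, 0, 0, 0, 1], [0, 0, 0, 0, 1], [0, 0, 0, 0, 1], [0, 0, 0, 0, 1], [0, 0, 0, 0, 1], [0, 0, 0, 0, 1], [0, 0, 0, 0, 1]])

```text
clock: 31.95
position: [0.4372, -0.182, 0.0689]
tool_rot: [-3.141, -0.0, -3.069]
force: [-7.4, -0.6, 1.7]
grip_width: 0.0417
```

```bash
bash both.sh r; cat >/dev/null; python3 -c "
from h import *
im=bot.grab_frame('top');cv2.imwrite('pics/tr.png',cv2.resize(im[130:280,340:490],None,fx=3,fy=3))"
```

```text
position [ 0.4372 -0.182   0.0689]
tool_rot [-3.1414e+00 -1.0000e-04 -3.0685e+00]
force [-7.4188 -0.6447  1.6913]
moment [-0.0042  1.4846 -0.0024]
31.95 0.04165483161768761
```

View pics/sr.png

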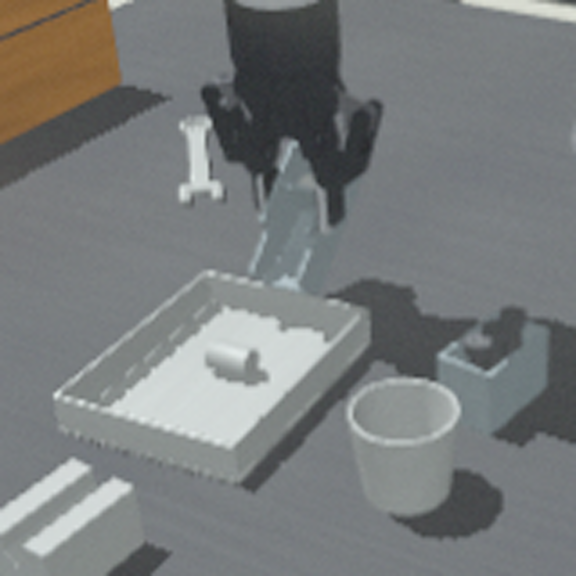

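View pics/tr.png

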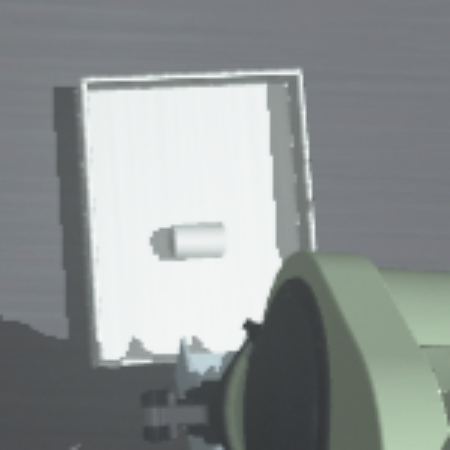

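Request:
servo_tool(plan=[[-2, -0.1, 0, 0, 1], [-5, -0.3, 1, 0, 1], [-9, -0.6, 4, 0, 1], [-13, -0.9, 10, 0, 1], [-16, -1.1, 18, 0, 1], [-18, -1.2, 28, 0, 1], [-18, -1.2, 39, 0, 1], [-18, -1.2, 50, 0, 1], [-18, -1.2, 61, 0, 1], [-18, -1.2, 70, 0, 1]], squeeze=30)

```text
clock: 32.93
position: [0.4195, -0.1832, 0.1404]
tool_rot: [-3.141, 0.001, -3.069]
force: [0.2, -1.4, -2.2]
grip_width: 0.0413
```

Request:
servo_tool(plan=[[0, 3, 2, -0.03, 1], [1, 10, 4, -0.08, 1], [2, 22, 5, -0.16, 1], [3, 36, 5, -0.25, 1], [4, 50, 5, -0.34, 1], [6, 64, 5, -0.43, 1], [8, 79, 5, -0.52, 1], [10, 94, 5, -0.61, 1], [12, 109, 5, -0.7, 1], [14, 124, 5, -0.79, 1]])

```text
clock: 33.77
position: [0.4334, -0.0583, 0.1444]
tool_rot: [3.141, 0.0, 2.42]
force: [1.0, 0.3, -3.5]
grip_width: 0.0415
```

Request:
servo_tool(plan=[[2, 15, 0, -0.09, 1], [4, 30, 0, -0.18, 1], [6, 45, 0, -0.27, 1], [8, 60, 0, -0.36, 1], [10, 75, 0, -0.45, 1], [12, 90, 0, -0.54, 1], [14, 105, 0, -0.63, 1], [16, 120, 0, -0.72, 1], [18, 135, 0, -0.81, 1], [20, 150, 0, -0.9, 1]])

```text
clock: 34.6
position: [0.4533, 0.0918, 0.1444]
tool_rot: [3.141, -0.001, 1.52]
force: [0.2, -0.6, -4.1]
grip_width: 0.0416
```

Request:
servo_tool(plan=[[2, 17, 0, -0.09, 1], [4, 34, 0, -0.18, 1], [6, 52, 0, -0.27, 1], [8, 70, 0, -0.36, 1], [10, 88, 0, -0.45, 1], [11, 105, 0, -0.54, 1], [12, 122, 0, -0.63, 1], [13, 138, 0, -0.72, 1], [14, 151, 0, -0.8, 1], [15, 160, 0, -0.87, 1]])

```text
clock: 35.43
position: [0.4678, 0.2527, 0.1443]
tool_rot: [-3.14, -0.001, 0.652]
force: [-1.1, -0.5, -3.1]
grip_width: 0.0417
```

```bash
python3 look.py u; python3 -c "
from h import *
im=cv2.imread('pics/sfu.png')
a=cv2.resize(im[100:240,340:520],None,fx=2.5,fy=2.5,interpolation=cv2.INTER_CUBIC)
b=bot.grab_frame('wrist')[50:400,160:480];cv2.imwrite('pics/bu.png',np.hstack([a,b]))"
```

```text
position [0.4678 0.2527 0.1443]
tool_rot [-3.1402e+00 -6.0000e-04  6.5210e-01]
force [-1.0584 -0.5256 -3.0615]
moment [-0.0718  0.0466 -0.0239]
35.4333 0.0417076321239183
```

View pics/bu.png

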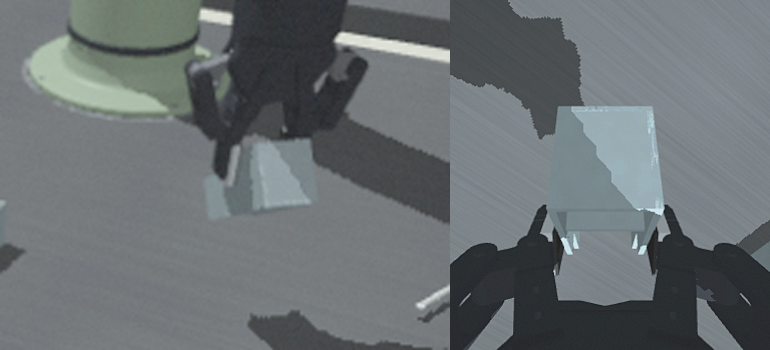

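Request:
servo_tool(plan=[[-3, -2, -8, 0, 1], [-8, -6, -20, 0, 1], [-14, -11, -34, 0, 1], [-20, -15, -48, 0, 1], [-24, -18, -62, 0, 1], [-26, -20, -76, 0, 1], [-26, -20, -86, 0, 1], [-26, -20, -93, 0, 1], [-26, -20, -97, 0, 1], [-26, -20, -98, 0, 1]])

```text
clock: 36.37
position: [0.4441, 0.2316, 0.0463]
tool_rot: [3.141, -0.004, 0.655]
force: [3.1, 3.2, 17.3]
grip_width: 0.0417
```

Request:
servo_tool(plan=[[1, 0.7, -2, 0, 1], [3, 2.3, -3.8, 0, 1], [5, 3.8, -5.4, 0, 1], [7, 5.4, -7, 0, 1], [9, 6.9, -8.6, 0, 1], [11, 8.5, -10.4, 0, 1], [13, 10, -12.4, 0, 1], [15, 11.5, -14.2, 0, 1], [17, 13, -16, 0, 1], [18, 13.9, -17.6, 0, 1]])

```text
clock: 37.2
position: [0.462, 0.2455, 0.0289]
tool_rot: [3.141, -0.003, 0.655]
force: [3.4, 2.1, 7.6]
grip_width: 0.0419
```

```bash
python3 look.py v; python3 -c "
from h import *
im=cv2.imread('pics/sfv.png')
a=cv2.resize(im[100:240,340:520],None,fx=2.5,fy=2.5,interpolation=cv2.INTER_CUBIC)
b=bot.grab_frame('wrist')[50:400,160:480];cv2.imwrite('pics/bv.png',np.hstack([a,b]))"
```

```text
position [0.462  0.2455 0.0289]
tool_rot [ 3.1413 -0.0034  0.6554]
force [3.4016 2.0751 7.5993]
moment [ 1.050e-01 -5.374e-01  5.000e-04]
37.2 0.041919858672812754
```

View pics/bv.png

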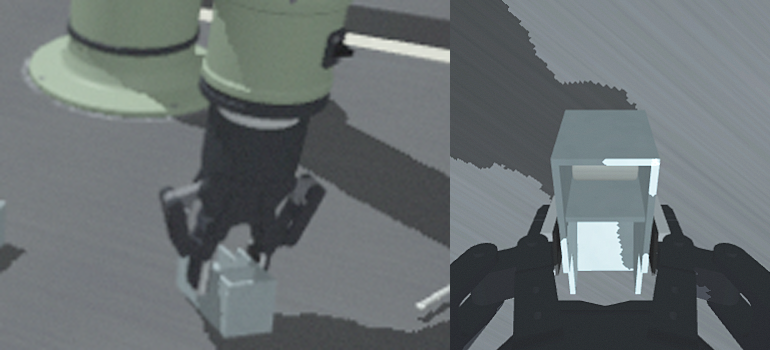

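Request:
servo_tool(plan=[[1, 0.8, -1.5, 0, 1], [2, 1.6, -3, 0, 1], [3, 2.4, -4.5, 0, 1], [4, 3.1, -6, 0, 1], [5, 3.8, -7.5, 0, 1], [6, 4.5, -9, 0, 1], [6.5, 5, -10.5, 0, 1], [7, 5.4, -12, 0, 1], [7, 5.4, -12, 0, 1], [7, 5.4, -12, 0, 1]])

```text
clock: 38.13
position: [0.4687, 0.2508, 0.0173]
tool_rot: [3.142, -0.003, 0.655]
force: [0.1, 1.2, 16.9]
grip_width: 0.0418
```

```bash
python3 look.py x; python3 -c "
from h import *
im=cv2.imread('pics/sfx.png')
a=cv2.resize(im[100:240,340:520],None,fx=2.5,fy=2.5,interpolation=cv2.INTER_CUBIC)
b=bot.grab_frame('wrist')[50:400,160:480];cv2.imwrite('pics/bx.png',np.hstack([a,b]))"
```

```text
position [0.4687 0.2508 0.0173]
tool_rot [ 3.1415 -0.0032  0.6551]
force [ 0.089   1.2288 16.8916]
moment [ 0.0999 -0.138   0.0328]
38.1333 0.04183841714021565
```

View pics/bx.png

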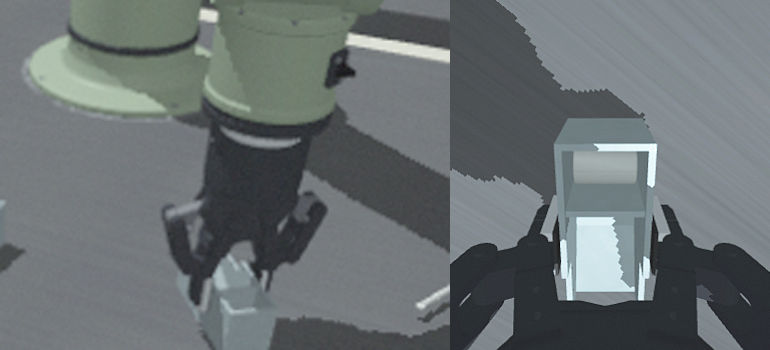

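Request:
servo_tool(plan=[[0, 0, 0.5, 0, 0.5], [0, 0, 0.5, 0, 0], [0, 0, 0.5, 0, -0.5], [0, 0, 0.5, 0, -1], [0, 0, 0.5, 0, -1], [0, 0, 0.5, 0, -1], [0, 0, 5, 0, -1], [0, 0, 15, 0, -1], [0, 0, 28, 0, -1], [0, 0, 42, 0, -1]])

```text
clock: 39.07
position: [0.4672, 0.25, 0.0591]
tool_rot: [3.142, 0.0, 0.655]
force: [0.2, 0.4, 0.7]
grip_width: 0.0853
```

Request:
servo_tool(plan=[[4, 4, 12, 0, -1], [12, 12, 26, 0, -1], [24, 24, 42, 0, -1], [36, 36, 58, 0, -1], [48, 48, 74, 0, -1], [60, 60, 90, 0, -1], [72, 75, 100, 0, -1], [84, 90, 110, 0, -1], [92, 100, 115, 0, -1], [95, 105, 118, 0, -1]])

```text
clock: 39.9
position: [0.5631, 0.3565, 0.1777]
tool_rot: [3.142, -0.002, 0.655]
force: [-0.2, -1.1, 0.2]
grip_width: 0.0854
```

```bash
python3 - <<'E'
from h import *
s=bot.observe();print(s['clock'],np.round(s['position'],3),np.round(s['force'],1))
cv2.imwrite("pics/tz.png",bot.grab_frame("top"));cv2.imwrite("pics/sz.png",bot.grab_frame("scene"))
t=cv2.imread("pics/tz.png");cv2.imwrite("pics/tzz.png",cv2.resize(t[200:290,130:220],None,fx=6,fy=6,interpolation=cv2.INTER_CUBIC))
E
```

```text
39.9 [0.563 0.357 0.178] [-0.2 -1.1  0.2]
```

View pics/tz.png

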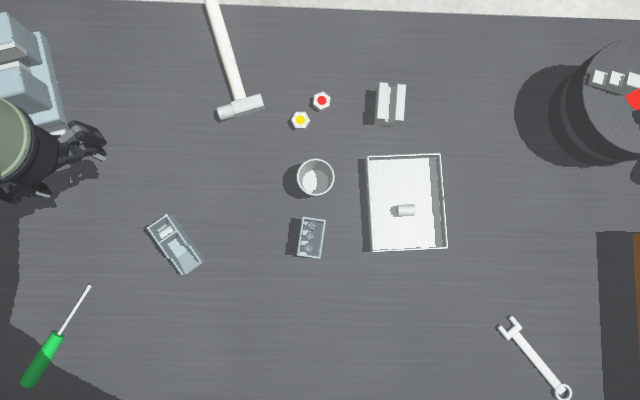

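View pics/tzz.png

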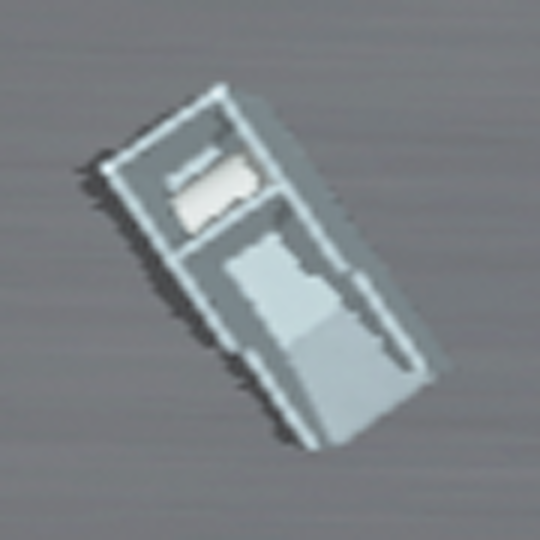

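View pics/sz.png

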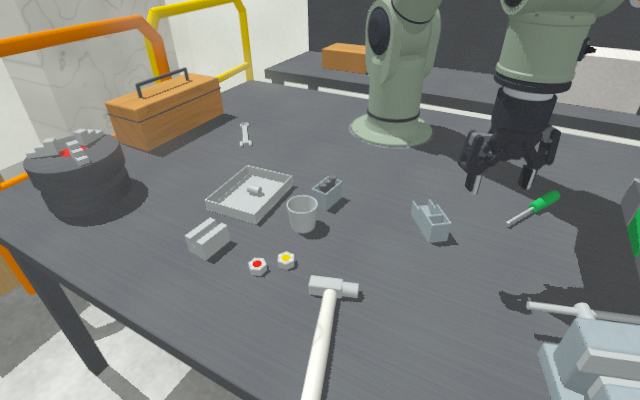

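```bash
python3 -c "
from workcell import bot
print(bot.job_done(), bot.observe()['clock'])"
```

```text
the job is handed in; nothing more can be done
the job is handed in; nothing more can be done
```

The front roller is in the tray, the spare is still in the rear bay, and the tin is back upright and released where it started. I handed the job in at about 40 s of the 72 s allowed; it reports no verdict.

**How it was tipped:** The moves allow no tool tilt, so I held the tin lightly and pushed its nose against the outside of the tray's near wall. It then turned between the pads.

**Attempts:** The first two grips, at mid-length and then a little higher, slipped instead of turning well (at most about 11 degrees). Each time I set the tin down on the bench beside the tray, and the third grip was higher and further back. That one tipped it slowly, over about 4 s, to roughly 35 to 37 degrees. The roller came out and I held still for about 1.7 s.

**Return:** I carried the tin back, lowered it nose-first so the bench turned it upright, opened the fingers and moved clear.

**Last checks:**
- **Roller:** it lies near the middle of the tray in the top view, at about pixel (404, 210).
- **Spare:** it is behind the divider.
- **Tin:** it stands flat, with its corners within about 2 mm of the first picture.
- **Robot:** the gripper is clear and the measured force is near zero.

The tilt angles come from the wrist pictures and are good to a few degrees. The tin slid a few millimetres in the pads while tipping. I did not confirm that the roller was fully at rest before the end of the hold.

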